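# Transfer four sample bottles to the reader rack in reverse order

### The arm

A 6-joint arm with a two-finger parallel gripper is mounted at the origin on the work surface. World frame = base frame: x ahead of the robot, y to its left, z up, the work surface at z = 0. Lengths are in m, angles in degrees, forces in N, time in s.
With the tool pointing down it reaches from about 0.3 to 0.75 m from the base axis. Payload 8.5 kg.
Tool frame: the origin (TCP) lies at the very end of the fingers, on their centre line; the grasp point (between the pads) lies 19 mm behind it (grip_depth is the distance from the TCP to the grasp point, in m); z points along the fingers, y is the direction in which the jaws open and shut (so a half turn about z gives the same grasp; the last joint's range is limited). The gripper opens to 85 mm and grips with 20 to 120 N. Pads are 22 mm wide; open, the fingers measure 114 mm over their backs; the gripper's body (76 mm by 85 mm) begins 54 mm behind the grasp point. The pads swing forward as they close: fully open they stand 13 mm farther back than shut.
Start: joints at [-82.523, 21.807, 74.336, -0, 83.858, -12.336], TCP at [0.186, -0.517, 0.198] pointing down, gripper open.
Joint ranges: [-178.18, 178.18], [-50.72, 133.34], [12.68, 142.11], [-81.47, 261.47], [9.98, 163.14], [-165.26, 165.26]. Speed limits (degrees/s): [136.94, 136.94, 180, 180, 180, 180].

### API

Orientations are given as a 3x3 rotation matrix whose columns are the frame's x, y, z axes.
In Python, from rig import observe, get_image, close_job, silhouettes, grip_depth gives the robot as it stands. The module is installed in compiled form; this text tells all that it offers.
- The arm moves only by the shell command python3 -m crank 'ROWS' [FORCE]. ROWS is a JSON object of lists of equal length, an entry for each row: "slide": the shift along the tool's x, y, z in m, a list of three; "roll": the turn about the tool's z in rad; "grip": the finger opening in m, from 0 to 0.0854. A call has exactly 8 rows; each row is the pose to reach, as a shift and turn from the pose commanded when the call began, along the tool's axes at that moment; what a row does not reach only later rows make up. A row lasts 1/10 s, in which the tool goes at most 50 mm and 8.59 degrees, less where a joint would pass 70% of its speed; a pose out of reach is approached as far as the arm can. A call with a gripper value outside its range is refused whole. The fingers move at their own pace and stop on an object; FORCE is the grip in N (left out, the last holds). Time passes only in rows, so rows that repeat a pose let the fingers close, or fill a call up. It gives the time, the measured TCP pose, the force and the opening at its end, in the units of the state.
- observe(): the state, without advancing time (a new reading comes with each control period).
- get_image(name): name is "side" or "top" or "wrist"; returns a dict with "frame" (384x512x3 uint8, red, green, blue), "fx", "fy", "cx", "cy" (pixels), "xyz" and "rotation" of the camera in the world. Camera axes: x right, y down, z forward; pixel columns grow to the right and rows downward; lengths in m; the calibration is good to about 2 mm. A picture is of the moment at which its call begins. There is no depth.
- close_job(): hands the job in, once; it reports no verdict.
Trained networks look in a picture, given as the dict that the camera call returned (one of the last four; its "shot" number tells which), for a name from the list of things; names that differ only in an ending like _2 or _b are one class to them, and where a whole thing is asked for, a point or a joint stands for the part that bears it (a point fixed in the world has none). Each returns a list of dicts, best first, with "confidence" (0 to 1); they miss things now and then, are a little off and sometimes report something else, mostly with a low value. They report only what shows in the picture. A call takes as long as a camera call.
- silhouettes(target, picture): "pixels" (384x512 bool, what is visible of it) and "box" ([centre column, centre row, width, height] in pixels, round what is visible of it).
The state is a dict: "time_s": time; "q": joint angles; "qvel": joint speeds; "joint_efforts": joint torques, N m; "position": TCP position; "tool_rot": TCP orientation; "ft_force": force on the tool from outside, world axes, zero at the start; "wrist_torque": the same for the moment, N m; "grip_width": finger opening in m.
Only numpy, scipy, OpenCV 4.12 (cv2) and the standard library are available. Lean on these libraries where they do the work, as an engineer would, in place of code of your own. Each camera call takes 0.05 s, during which the arm holds its last target.

### The job

The reader takes its samples from the opposite end, so move all four brown sample bottles from the dark grey preparation rack into the empty, bright aluminium reader rack in reverse order: the bottle at the left end of the dark grey rack goes to the right end of the aluminium one, the next beside it, and so on, one bottle in each cell. Set each down upright on the floor of its cell; do not drop them or tip them over.

Things in the scene. Friction and masses are not known exactly. Their poses are not given: they have to be found in the camera images.
- bottle_straight: Brown glass body, white cap; origin at the centre of its underside, z up; starts standing in one cell of the dark grey rack. Straight slim bottle, 80 tall: body 26 in diameter up to 50, round cap 28 in diameter from 50 to the flat top at 80. From above: a plain white disc, higher than the jar's. 60 g. Sizes in mm.
- bottle_jar: Brown glass body, white cap; origin at the centre of its underside, z up; starts standing in one cell of the dark grey rack. Low wide jar, 60 tall, 38 in diameter all the way; the cap takes the height from 32 to the flat top at 60. From above: the widest white disc. 90 g. Sizes in mm.
- bottle_cone: Brown glass body, white cap; origin at the centre of its underside, z up; starts standing in one cell of the dark grey rack. Conical flask, 80 tall: foot 38 in diameter, narrowing from height 6 to 18 at height 44, then a round white stopper 18 in diameter from 44 to 80. From above: a small white disc in a round brown foot. 60 g. Sizes in mm.
- bottle_square: Brown glass body, white cap; origin at the centre of its underside, z up; starts standing in one cell of the dark grey rack. Square bottle, 72 tall: body 34 x 34, 40 high, then a round white cap 22 in diameter from 40 to 72. From above: a white disc in a brown square. 70 g. Sizes in mm.
- place_straight: The grey cell of the preparation rack in which bottle_straight stands at the start; fixed, so it keeps the starting order. All four cells look alike: open square cup, inside 54 (x) x 55 (y), floor 4 thick, walls 14 above the floor. Origin at the centre of its underside, which lies 3 above the bench; axes parallel to prep_rack's. Sizes in mm.
- place_jar: The grey cell of the preparation rack in which bottle_jar stands at the start; fixed, so it keeps the starting order. All four cells look alike: open square cup, inside 54 (x) x 55 (y), floor 4 thick, walls 14 above the floor. Origin at the centre of its underside, which lies 3 above the bench; axes parallel to prep_rack's. Sizes in mm.
- place_cone: The grey cell of the preparation rack in which bottle_cone stands at the start; fixed, so it keeps the starting order. All four cells look alike: open square cup, inside 54 (x) x 55 (y), floor 4 thick, walls 14 above the floor. Origin at the centre of its underside, which lies 3 above the bench; axes parallel to prep_rack's. Sizes in mm.
- place_square: The grey cell of the preparation rack in which bottle_square stands at the start; fixed, so it keeps the starting order. All four cells look alike: open square cup, inside 54 (x) x 55 (y), floor 4 thick, walls 14 above the floor. Origin at the centre of its underside, which lies 3 above the bench; axes parallel to prep_rack's. Sizes in mm.
- prep_rack: Dark grey plastic preparation rack, fixed: base 70 (x) x 240 (y) x 3 mm with four cells in a row at y = -87, -29, 29, 87 (which is which is shuffled). Bottles start up to 4 mm off their cell's centre. Cell floors 7 mm above the bench, wall tops 21. Origin: centre of the underside; y runs along the row, to the robot's left within 9 degrees. May be the nearer or the farther rack.
- reader_rack: Aluminium reader rack, fixed, empty: 70 (x) x 240 (y) mm, four open cells in a row, centres at x = 0, y = -87, -29, 29, 87, each inside 54 (x) x at least 52 (y). Cell floors 7 mm above the bench, wall tops 21. Origin: centre of the underside; y runs along the row, to the robot's left within 9 degrees, so the two racks are roughly parallel.

How it is judged (in metres and radians):
At the end, for the whole second after the job is handed in: Each bottle stands in the reader-rack cell that mirrors its starting cell (1st to 4th, 2nd to 3rd, 3rd to 2nd, 4th to 1st): within 20 mm of the cell's centre along the row and 22 mm across, its foot within 6 mm of the cell floor, within 7 degrees of upright, at rest (((y of place_straight in the frame of prep_rack between -0.102 and -0.072 m and y of bottle_straight in the frame of reader_rack between 0.067 and 0.107 m) or (y of place_straight in the frame of prep_rack between -0.044 and -0.014 m and y of bottle_straight in the frame of reader_rack between 0.009 and 0.049 m) or (y of place_straight in the frame of prep_rack between 0.014 and 0.044 m and y of bottle_straight in the frame of reader_rack between -0.049 and -0.009 m) or (y of place_straight in the frame of prep_rack between 0.072 and 0.102 m and y of bottle_straight in the frame of reader_rack between -0.107 and -0.067 m)) and x of bottle_straight in the frame of reader_rack between -0.022 and 0.022 m and z of bottle_straight in the frame of reader_rack between 0.001 and 0.013 m and angle between each of bottle_straight, bottle_jar, bottle_cone, bottle_square's own z axis and vertical below 0.12 rad and linear speed of each of bottle_straight, bottle_jar, bottle_cone, bottle_square below 0.02 m/s and ((y of place_jar in the frame of prep_rack between -0.102 and -0.072 m and y of bottle_jar in the frame of reader_rack between 0.067 and 0.107 m) or (y of place_jar in the frame of prep_rack between -0.044 and -0.014 m and y of bottle_jar in the frame of reader_rack between 0.009 and 0.049 m) or (y of place_jar in the frame of prep_rack between 0.014 and 0.044 m and y of bottle_jar in the frame of reader_rack between -0.049 and -0.009 m) or (y of place_jar in the frame of prep_rack between 0.072 and 0.102 m and y of bottle_jar in the frame of reader_rack between -0.107 and -0.067 m)) and x of bottle_jar in the frame of reader_rack between -0.022 and 0.022 m and z of bottle_jar in the frame of reader_rack between 0.001 and 0.013 m and ((y of place_cone in the frame of prep_rack between -0.102 and -0.072 m and y of bottle_cone in the frame of reader_rack between 0.067 and 0.107 m) or (y of place_cone in the frame of prep_rack between -0.044 and -0.014 m and y of bottle_cone in the frame of reader_rack between 0.009 and 0.049 m) or (y of place_cone in the frame of prep_rack between 0.014 and 0.044 m and y of bottle_cone in the frame of reader_rack between -0.049 and -0.009 m) or (y of place_cone in the frame of prep_rack between 0.072 and 0.102 m and y of bottle_cone in the frame of reader_rack between -0.107 and -0.067 m)) and x of bottle_cone in the frame of reader_rack between -0.022 and 0.022 m and z of bottle_cone in the frame of reader_rack between 0.001 and 0.013 m and ((y of place_square in the frame of prep_rack between -0.102 and -0.072 m and y of bottle_square in the frame of reader_rack between 0.067 and 0.107 m) or (y of place_square in the frame of prep_rack between -0.044 and -0.014 m and y of bottle_square in the frame of reader_rack between 0.009 and 0.049 m) or (y of place_square in the frame of prep_rack between 0.014 and 0.044 m and y of bottle_square in the frame of reader_rack between -0.049 and -0.009 m) or (y of place_square in the frame of prep_rack between 0.072 and 0.102 m and y of bottle_square in the frame of reader_rack between -0.107 and -0.067 m)) and x of bottle_square in the frame of reader_rack between -0.022 and 0.022 m and z of bottle_square in the frame of reader_rack between 0.001 and 0.013 m); the robot touches nothing.
It fails at once if a bottle is tipped more than 45 degrees (angle between any of bottle_straight, bottle_jar, bottle_cone, bottle_square's own z axis and vertical above 0.785 rad).
It fails at once if a bottle is dropped: it falls freely with its foot still more than 4 cm above the bench ((height (world z) of bottle_straight above 0.04 m and contact force between bottle_straight and anything else below 0.01 N and linear speed of bottle_straight above 0.3 m/s) or (height (world z) of bottle_jar above 0.04 m and contact force between bottle_jar and anything else below 0.01 N and linear speed of bottle_jar above 0.3 m/s) or (height (world z) of bottle_cone above 0.04 m and contact force between bottle_cone and anything else below 0.01 N and linear speed of bottle_cone above 0.3 m/s) or (height (world z) of bottle_square above 0.04 m and contact force between bottle_square and anything else below 0.01 N and linear speed of bottle_square above 0.3 m/s)).
It also fails if it takes over 134 s, if anything falls off the work surface, if the arm or the gripper's body presses on something with over 40 N, if the wrist force passes 120 N, or if a joint passes its speed limit or range.

## Working session

There is one attempt and no reset: what is moved stays moved. The work goes in short steps, Python scripts to look and compute and a shell command to move; the robot and the scene stay as the last step left them, time stands still between calls to the robot, and variables do not carry over. Pictures are saved under pics/ and viewed, and the job is handed in when it is done.

```bash
mkdir -p pics; ls; python3 - <<'E'
from rig import *
import cv2, numpy as np
s=observe(); print(s['time_s'],s['position'],np.round(s['tool_rot'],3),s['grip_width'],grip_depth)
for n in ["top","side"]:
    p=get_image(n); cv2.imwrite(f'pics/{n}0.png',p['frame'][:,:,::-1])
    print(n,p['fx'],p['fy'],p['cx'],p['cy'],np.round(p['xyz'],4),np.round(p['rotation'],4).tolist())
    if n=="top":
        for t in ['bottle_straight','bottle_jar','bottle_cone','bottle_square','prep_rack','reader_rack']:
            for d in silhouettes(t,p)[:3]: print(t,round(d['confidence'],2),np.round(d['box'],1))
E
```

```text
pics
0.0 [ 0.18637228 -0.51708344  0.19740878] [[ 0.941  0.339 -0.   ]
 [ 0.339 -0.941  0.001]
 [ 0.    -0.001 -1.   ]] 0.0854986570818948 0.0187
top 461.2339116227362 461.2339116227362 248.00753677895833 189.5609053975458 [ 0.4383 -0.0177  0.7585] [[-0.0088, -0.991, 0.1336], [-0.9998, 0.0067, -0.0161], [0.015, -0.1338, -0.9909]]
bottle_straight 0.85 [323.6 128.4  27.1  35.8]
bottle_jar 0.72 [213.2 124.4  22.8  28.8]
bottle_cone 0.69 [246.6 125.   24.9  32.1]
bottle_square 0.65 [285.1 126.9  23.9  23.4]
prep_rack 0.77 [263.5 135.2 143.3  42.8]
reader_rack 0.75 [241.8 246.4 150.1  54.1]
side 375.1386452694157 375.1386452694157 256.45929487283627 195.1691064947258 [0.3511 0.5081 0.4217] [[-0.9413, -0.1777, 0.2871], [-0.3369, 0.5513, -0.7633], [-0.0226, -0.8152, -0.5788]]
```

View pics/top0.png

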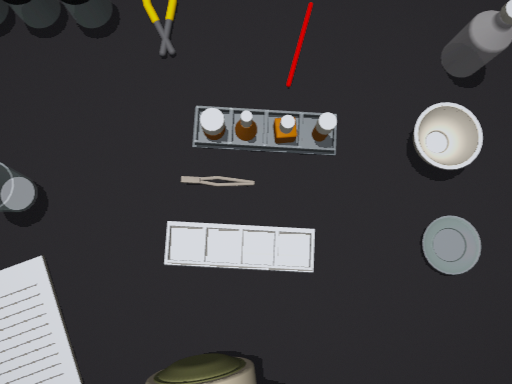

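View pics/side0.png

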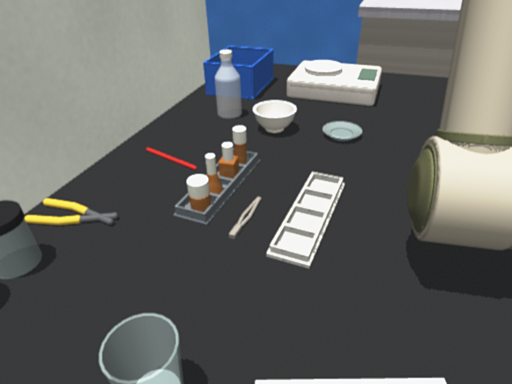

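```bash
python3 - <<'E'
import cv2
im=cv2.imread('pics/top0.png')[95:290,150:350]; cv2.imwrite('pics/top0z.png',cv2.resize(im,None,fx=3,fy=3,interpolation=cv2.INTER_CUBIC))
E
```

```text
(no output)
```

View pics/top0z.png

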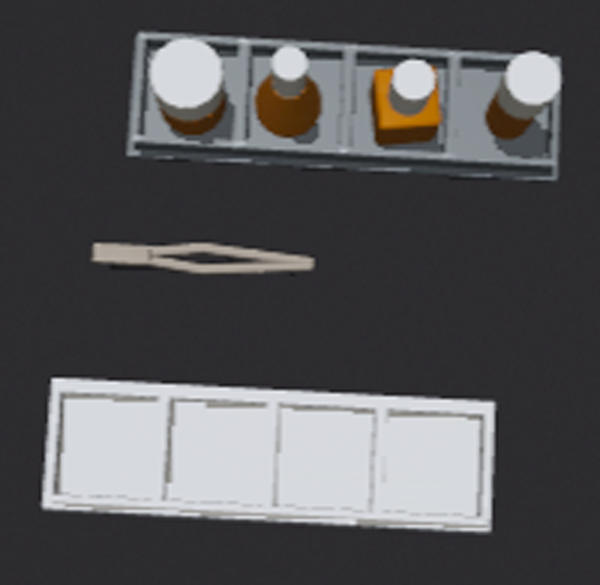

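The top view shows, from the robot's left to right: jar (213,120), cone (246,117), square (287,123), straight (327,121) in the farther grey rack. The aluminium rack is the nearer one, at about (240,247), with its cells empty. So jar → right end (y=-87), cone → -29, square → +29, straight → +87.

```bash
cat > h.py <<'E'
import numpy as np, cv2
from rig import *
def unproj(p,uv,z):
    d=np.array(p['rotation'])@np.array([(uv[0]-p['cx'])/p['fx'],(uv[1]-p['cy'])/p['fy'],1.0])
    o=np.array(p['xyz']); return (o+d*(z-o[2])/d[2])
def proj(p,X):
    c=np.array(p['rotation']).T@(np.asarray(X)-np.array(p['xyz'])); return np.array([p['fx']*c[0]/c[2]+p['cx'],p['fy']*c[1]/c[2]+p['cy']])
def mv(d):  # world delta -> tool
    return np.array(observe()['tool_rot']).T@np.array(d)
E
python3 - <<'E'
from h import *
from scipy.optimize import least_squares
p=get_image('top'); f=p['frame'].astype(int)
# zoomed corners -> pixels ; rack top corners at z=.021
def px(l): return [((x+.5)/3-.5+150,(y+.5)/3-.5+95) for x,y in l]
print('reader',[np.round(unproj(p,c,.021)[:2],4).tolist() for c in px([(52,378),(495,402),(490,525),(42,500)])])
# back/upper inner corners of cells top
print('prep',[np.round(unproj(p,c,.021)[:2],4).tolist() for c in px([(137,33),(561,58),(555,170),(128,146)])])
for t,z in dict(bottle_jar=.067,bottle_cone=.087,bottle_square=.079,bottle_straight=.087).items():
    d=silhouettes(t,p)[0]; m=d['pixels']
    g=f.min(2)
    w=m&(g>185)
    n,l,st,c=cv2.connectedComponentsWithStats(w.astype(np.uint8))
    k=1+np.argmax(st[1:,4]); pts=np.argwhere(l==k)[:,::-1].astype(np.float32)
    print(t,c[k],st[k], np.round(unproj(p,c[k],z),4))
    u,v=map(int,c[k]); print(g[v-7:v+12,u])
E
```

```text
reader [[0.4886, 0.1], [0.4739, -0.1357], [0.4093, -0.1313], [0.4245, 0.1043]]
prep [[0.6781, 0.0561], [0.6629, -0.1775], [0.5999, -0.1721], [0.6145, 0.0606]]
bottle_jar [211.79656863 119.04901961] [201 108  23  23 408] [0.6417 0.026  0.067 ]
[214 214 214 214 214 214 214 214 214 214 214 214 214 214 214 214 214 214
 189]
bottle_cone [246.05494505 115.7032967 ] [241 111  11  10  91] [ 0.6408 -0.0267  0.087 ]
[ 95 139 180 213 214 214 214 214 214 214 214 215 214 175  96  84  84  84
  83]
bottle_square [287.51079137 121.05035971] [281 115  14  13 139] [ 0.6345 -0.0897  0.079 ]
[ 91 211 214 214 214 214 214 214 214 215 214 214 214 214 126  86  84  84
  83]
bottle_straight [327.31623932 120.55982906] [319 113  17  17 234] [ 0.6327 -0.1488  0.087 ]
[212 214 214 214 214 214 214 214 214 214 214 214 214 214 214 214 182  97
  83]
```

Measured points agree with the cells: the rack centres come out at (0.449,-0.016) and (0.639,-0.058), both yawed about 3.6°, and each bottle is within 4 mm of its cell centre. First I turn the jaws across the row and go toward the straight bottle.

```bash
python3 -m crank '{"slide":[[0.03,-0.01,0],[0.065,-0.023,0],[0.1,-0.036,0],[0.136,-0.049,0],[0.17,-0.061,0],[0.204,-0.073,0],[0.238,-0.086,0],[0.272,-0.098,0]],"roll":[-0.145,-0.29,-0.435,-0.58,-0.725,-0.87,-1.015,-1.162],"grip":[0.085,0.085,0.085,0.085,0.085,0.085,0.085,0.085]}' 30
cat >> h.py <<'E'
def to(x,y,z):
    s=observe(); P=np.array(s['position']); print('t',s['time_s'],'pos',np.round(P,4),'w',round(s['grip_width'],4),'F',np.round(s['ft_force'],1),'yaw',np.round(np.degrees(np.arctan2(s['tool_rot'][1][1],s['tool_rot'][0][1])),2),'tilt',np.round(np.array(s['tool_rot'])[:,2],4))
    print('need',np.round(mv(np.array([x,y,z])-P),4))
B=dict(straight=(.6327,-.1488),jar=(.6417,.026),cone=(.6408,-.0267),square=(.6345,-.0897))
def cell(k): # k = y in reader rack frame
    a=np.array([.0625,.998]); return np.array([.4491,-.0157])+a*k
E
python3 -c "
from h import *; to(*B['straight'],.14)"
```

```text
time_s: 1.45
position: [0.4101, -0.3319, 0.1982]
tool_rot: [[0.057, 0.998, 0.0], [0.998, -0.057, -0.0], [-0.0, 0.0, -1.0]]
ft_force: [0.7, -0.2, 0.0]
grip_width: 0.0847
t 1.45 pos [ 0.4101 -0.3319  0.1982] w 0.0847 F [ 0.7 -0.2  0. ] yaw -3.27 tilt [ 1.e-04 -2.e-04 -1.e+00]
need [0.1955 0.2118 0.0582]
```

```bash
python3 -m crank '{"slide":[[0.025,0.027,0],[0.05,0.054,0.005],[0.075,0.081,0.01],[0.1,0.108,0.015],[0.125,0.135,0.022],[0.15,0.162,0.03],[0.175,0.189,0.038],[0.195,0.212,0.045]],"roll":[0,0,0,0,0,0,0,0],"grip":[0.085,0.085,0.085,0.085,0.085,0.085,0.085,0.085]}'
python3 - <<'E'
from h import *
to(*B['straight'],.054)
p=get_image('wrist'); cv2.imwrite('pics/w1.png',p['frame'][:,:,::-1])
print(np.round(p['xyz'],3))
for t,z in dict(bottle_jar=.067,bottle_cone=.087,bottle_square=.079,bottle_straight=.087).items():
    ds=silhouettes(t,p)
    if not ds: print(t,'none'); continue
    d=ds[0]; w=d['pixels']&(p['frame'].min(2)>185)
    if w.sum()<20: continue
    n,l,st,c=cv2.connectedComponentsWithStats(w.astype(np.uint8)); k=1+np.argmax(st[1:,4])
    print(t,round(d['confidence'],2),c[k],st[k],np.round(unproj(p,c[k],z),4))
E
```

```text
time_s: 2.25
position: [0.6342, -0.1502, 0.1525]
tool_rot: [[0.062, 0.998, -0.0], [0.998, -0.062, 0.0], [0.0, -0.0, -1.0]]
ft_force: [0.1, 0.6, -0.2]
grip_width: 0.0849
t 2.25 pos [ 0.6342 -0.1502  0.1525] w 0.0849 F [ 0.1  0.6 -0.2] yaw -3.56 tilt [-2.e-04  2.e-04 -1.e+00]
need [ 0.0013 -0.0015  0.0985]
[ 0.639 -0.07   0.329]
bottle_jar none
bottle_cone 0.75 [255.04500978  12.10176125] [242   0  28  26 511] [ 0.6416 -0.0262  0.087 ]
bottle_square 0.88 [252.74165457 108.73149492] [238  94  30  30 689] [ 0.6361 -0.0881  0.079 ]
bottle_straight 0.87 [257.23361345 183.98319328] [240 171  31  30 595] [ 0.636  -0.1437  0.087 ]
```

View pics/w1.png

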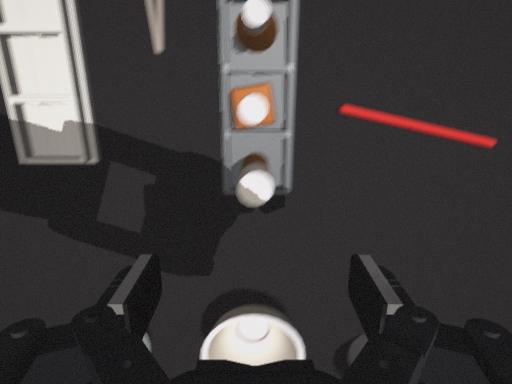

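The wrist view shows the straight cap at (256,187), with square (253,108) and cone (256,12) beside it, and the jaws across the row. Both views agree within 2–3 mm, so I descend and grasp.

```bash
python3 -m crank '{"slide":[[0.002,0,0.01],[0.002,0,0.025],[0.002,0,0.04],[0.002,0,0.055],[0.002,0,0.07],[0.002,0,0.083],[0.002,0,0.092],[0.002,0,0.098]],"roll":[0,0,0,0,0,0,0,0],"grip":[0.085,0.085,0.085,0.085,0.085,0.085,0.085,0.085]}'
python3 -m crank '{"slide":[[0,0,0],[0,0,0],[0,0,0],[0,0,0],[0,0,0],[0,0,0],[0,0,0],[0,0,0]],"roll":[0,0,0,0,0,0,0,0],"grip":[0.06,0.045,0.035,0.03,0.025,0.02,0.02,0.02]}' 30
python3 - <<'E'
from h import *
p=get_image('side'); cv2.imwrite('pics/s1.png',cv2.resize(p['frame'][80:280,120:380,::-1],None,fx=3,fy=3))
E
```

```text
time_s: 3.3
position: [0.6327, -0.15, 0.0543]
tool_rot: [[0.063, 0.998, -0.001], [0.998, -0.063, 0.0], [0.0, -0.001, -1.0]]
ft_force: [0.4, 0.2, 0.2]
grip_width: 0.0852
time_s: 4.1
position: [0.6331, -0.1498, 0.055]
tool_rot: [[0.063, 0.998, -0.0], [0.998, -0.063, -0.0], [-0.0, 0.0, -1.0]]
ft_force: [-0.1, -0.7, -0.1]
grip_width: 0.0201
```

View pics/s1.png

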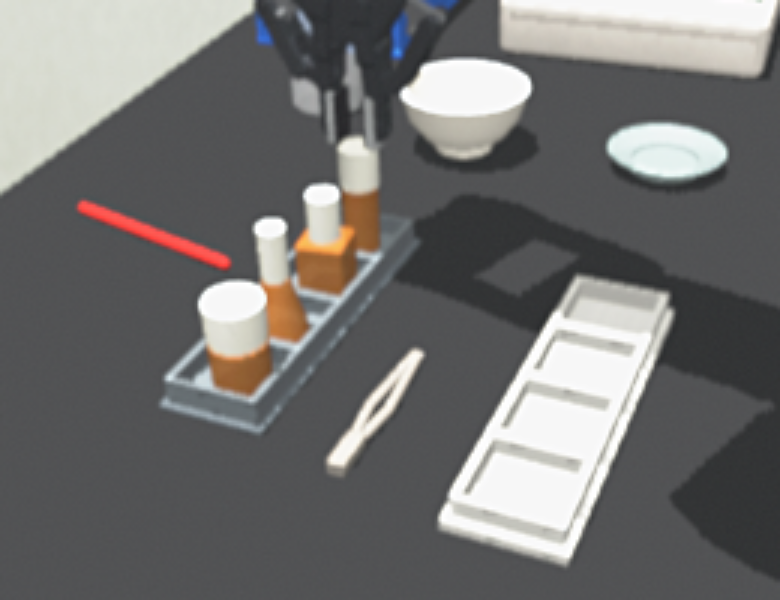

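The opening reads 20 mm, below the 28 mm cap, so the bottle is not between the pads. I'll check the geometry in both cameras before moving.

```bash
python3 - <<'E'
from h import *
s=observe(); P=np.array(s['position']); print(P, s['grip_width'])
for n in ['side','wrist','top']:
    p=get_image(n)
    im=p['frame'][:,:,::-1].copy()
    for X,c in [(P,(0,0,255)),(P+[0,0,.0187],(0,255,0)),(np.array([*B['straight'],.087]),(255,0,255)),(np.array([*B['straight'],.007]),(255,255,0))]:
        u=proj(p,X); print(n,np.round(u,1)); 
    im2=im
    k=4
    u=proj(p,P+[0,0,.0187]); x0=int(np.clip(u[0]-75,0,362)); y0=int(np.clip(u[1]-75,0,234))
    cr=cv2.resize(im[y0:y0+150,x0:x0+150],None,fx=k,fy=k,interpolation=cv2.INTER_CUBIC)
    for X,c in [(P,(0,0,255)),(P+[0,0,.0187],(0,255,0)),(np.array([*B['straight'],.087]),(255,0,255)),(np.array([*B['straight'],.007]),(255,255,0))]:
        u=(proj(p,X)-[x0,y0])*k; cv2.circle(cr,tuple(int(v) for v in u),3,c,-1)
    cv2.imwrite(f'pics/c_{n}.png',cr)
E
```

```text
[ 0.6330833  -0.14975937  0.05502518] 0.020050543746597545
side [239.7 141.5]
side [239.3 133.4]
side [239.  127.8]
side [240.8 161.3]
wrist [255.5 227.2]
wrist [255.6 241.8]
wrist [254.8 252.5]
wrist [254.7 198.4]
top [324.2 126.1]
top [326.3 122.8]
top [327.3 120.6]
top [318.5 134. ]
```

View pics/c_side.png

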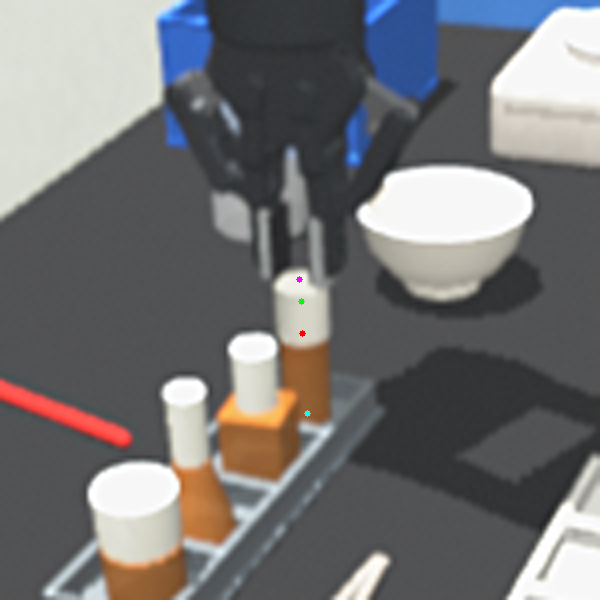

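View pics/c_top.png

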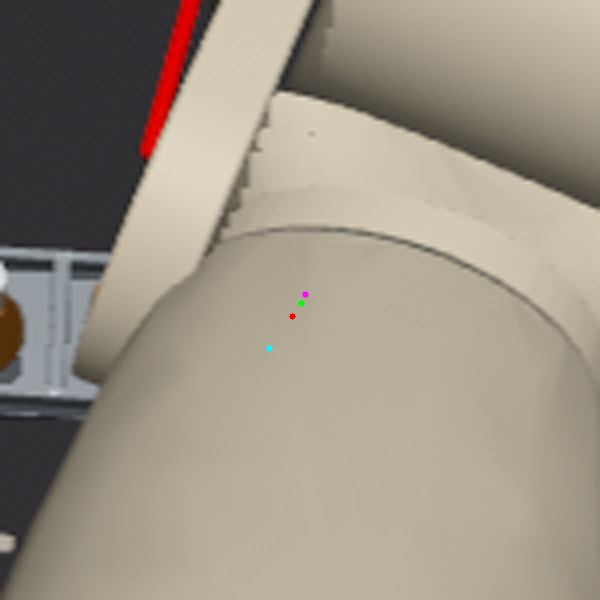

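View pics/c_wrist.png

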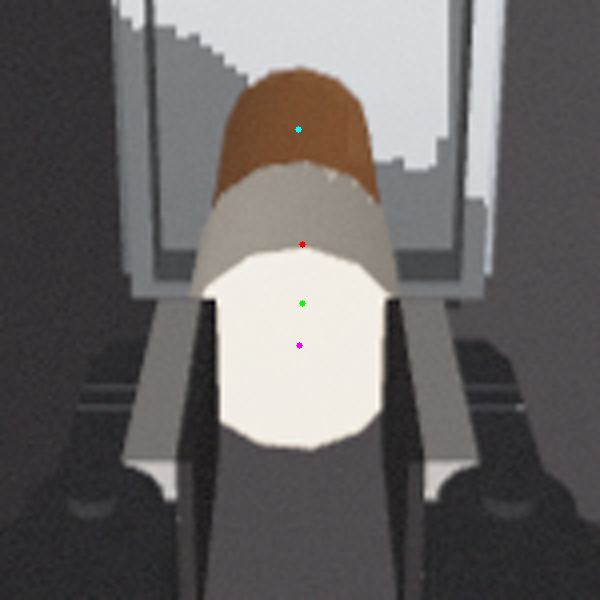

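```bash
python3 - <<'E'
from h import *
s=observe(); P=np.array(s['position'])
print(np.round(s['q'],2))
p=get_image('wrist'); print(p['fx'],np.round(p['xyz'],4),np.round(p['rotation'],3).tolist())
# predicted cap disc half-widths in wrist along world x at different z
for z in (.087,.057,.047):
    C=np.array([.6335,-.148,z]); print(z,proj(p,C-[.014,0,0]),proj(p,C+[.014,0,0]),proj(p,C-[0,.014,0]),proj(p,C+[0,.014,0]))
ps=get_image('side')
for dz in (0,.01,.02,.03,.035,.04):
    u=[(proj(ps,P+np.array([sx,0,dz]))) for sx in (-.015,.015)]
    print(dz,np.round(u,1).tolist())
im=ps['frame'][90:190,200:300,::-1]; cv2.imwrite('pics/s2.png',cv2.resize(im,None,fx=6,fy=6,interpolation=cv2.INTER_CUBIC))
E
```

```text
[-23.72  38.73  68.7   -0.    72.58 -20.11]
329.1314012729069 [ 0.6376 -0.0699  0.2313] [[0.998, -0.06, -0.02], [-0.063, -0.948, -0.313], [0.0, 0.314, -0.95]]
0.087 [227.92664872 252.55735407] [284.86226064 249.33467867] [258.0551204  275.70461412] [254.54167573 224.8126872 ]
0.057 [231.91960693 227.20698162] [280.31989427 224.39467287] [257.54931717 247.4981697 ] [254.55108618 203.08356514]
0.047 [232.99758453 220.36315005] [279.09438684 217.66598572] [257.4121202  239.84729187] [254.55361248 197.25021102]
0 [[246.3, 142.4], [233.2, 140.5]]
0.01 [[246.1, 138.1], [232.9, 136.2]]
0.02 [[246.0, 133.8], [232.6, 131.9]]
0.03 [[245.8, 129.4], [232.4, 127.6]]
0.035 [[245.7, 127.2], [232.2, 125.3]]
0.04 [[245.6, 124.9], [232.1, 123.1]]
```

View pics/s2.png

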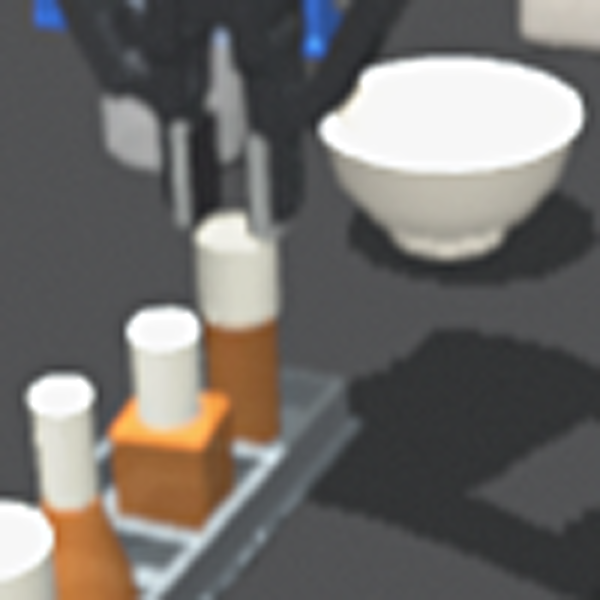

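The side view puts the real fingertips at about (244,129) and (231,127), level with the cap top. That is about 30 mm higher than the reported TCP. The wrist view confirms it: the pads lie over the cap's edges. The bottle is untouched (force near 0). I'll open and go down in steps, checking the side camera.

```bash
python3 -m crank '{"slide":[[0,0,0],[0,0,0],[0,0,0],[0,0,0],[0,0,0],[0,0,0.005],[0,0,0.01],[0,0,0.015]],"roll":[0,0,0,0,0,0,0,0],"grip":[0.04,0.06,0.06,0.06,0.06,0.06,0.06,0.06]}'
cat >> h.py <<'E'
def side(name,b=(90,190,200,300),k=6):
    p=get_image('side'); im=p['frame'][b[0]:b[1],b[2]:b[3],::-1]; cv2.imwrite(f'pics/{name}.png',cv2.resize(im,None,fx=k,fy=k,interpolation=cv2.INTER_CUBIC)); return p
E
python3 - <<'E'
from h import *
to(*B['straight'],.03); p=side('s3'); 
P=np.array(observe()['position'])
for dz in (0,.01,.02,.03,.04): print(dz,[np.round((proj(p,P+np.array([sx,0,dz]))-[200,90])*6).tolist() for sx in (-.035,.035)])
E
```

```text
time_s: 5.2
position: [0.6329, -0.1497, 0.0393]
tool_rot: [[0.063, 0.998, -0.001], [0.998, -0.063, 0.0], [0.0, -0.001, -1.0]]
ft_force: [0.8, -0.2, -0.1]
grip_width: 0.06
t 5.2 pos [ 0.6329 -0.1497  0.0393] w 0.06 F [ 0.8 -0.2 -0.1] yaw -3.61 tilt [-6.e-04  2.e-04 -1.e+00]
need [ 0.0009 -0.0003  0.0093]
0 [[334.0, 365.0], [152.0, 337.0]]
0.01 [[333.0, 340.0], [150.0, 312.0]]
0.02 [[332.0, 314.0], [148.0, 287.0]]
0.03 [[332.0, 288.0], [146.0, 262.0]]
0.04 [[331.0, 262.0], [144.0, 236.0]]
```

View pics/s3.png

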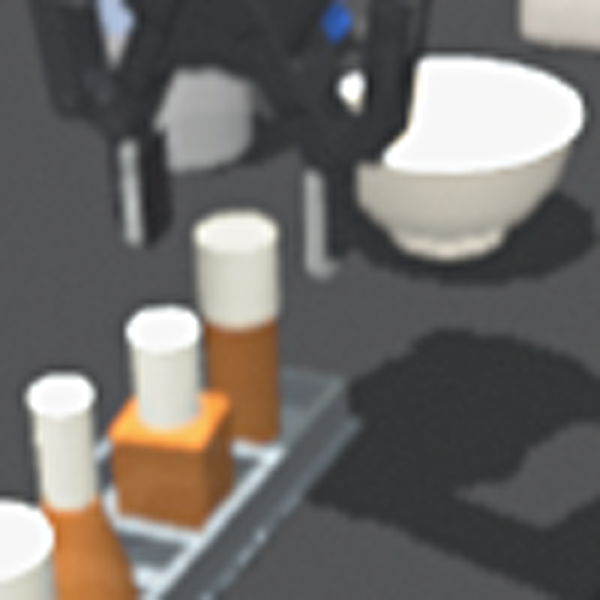

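```bash
python3 -m crank '{"slide":[[0.001,0,0.004],[0.001,0,0.009],[0.001,0,0.014],[0.001,0,0.016],[0.001,0,0.016],[0.001,0,0.016],[0.001,0,0.016],[0.001,0,0.016]],"roll":[0,0,0,0,0,0,0,0],"grip":[0.06,0.06,0.06,0.06,0.05,0.04,0.03,0.02]}' 30
python3 -m crank '{"slide":[[0,0,0],[0,0,0],[0,0,0],[0,0,0],[0,0,0],[0,0,0],[0,0,0],[0,0,0]],"roll":[0,0,0,0,0,0,0,0],"grip":[0.02,0.02,0.02,0.02,0.02,0.02,0.02,0.02]}' 30
python3 - <<'E'
from h import *
to(*B['straight'],.03); p=side('s4')
E
```

```text
time_s: 6.05
position: [0.6332, -0.1488, 0.0244]
tool_rot: [[0.063, 0.998, 0.0], [0.998, -0.063, -0.0], [-0.0, 0.0, -1.0]]
ft_force: [-0.6, 0.2, 1.5]
grip_width: 0.0273
time_s: 6.85
position: [0.6333, -0.1488, 0.0244]
tool_rot: [[0.063, 0.998, 0.0], [0.998, -0.063, -0.0], [-0.0, 0.0, -1.0]]
ft_force: [-0.9, 0.5, 4.8]
grip_width: 0.0275
t 6.85 pos [ 0.6333 -0.1488  0.0244] w 0.0275 F [-0.9  0.5  4.8] yaw -3.61 tilt [ 5.e-04 -2.e-04 -1.e+00]
need [-0.     -0.0006 -0.0056]
```

View pics/s4.png

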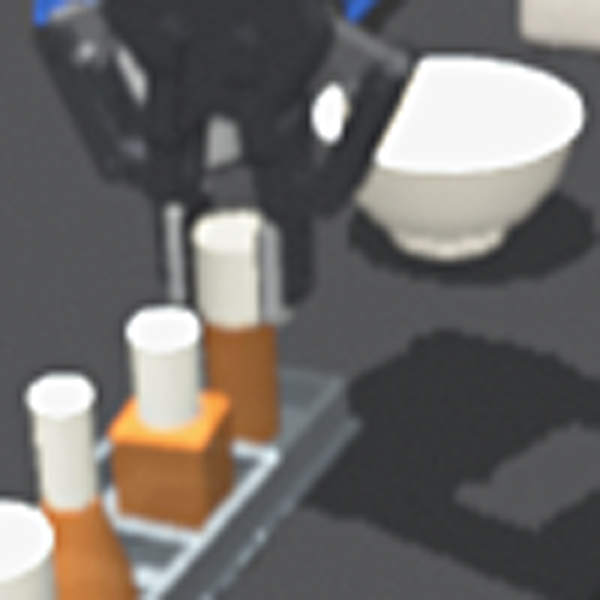

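Holding: the opening is 27.5 mm on the 28 mm cap, and the pads sit at cap height. Lifting now.

```bash
python3 -m crank '{"slide":[[0,0,-0.005],[0,0,-0.015],[0,0,-0.03],[0,0,-0.048],[0,0,-0.066],[0,0,-0.085],[0,0,-0.1],[0,0,-0.11]],"roll":[0,0,0,0,0,0,0,0],"grip":[0.02,0.02,0.02,0.02,0.02,0.02,0.02,0.02]}'
python3 - <<'E'
from h import *
to(*cell(.087),.024); p=side('s5',(40,190,150,350),4)
E
```

```text
time_s: 7.7
position: [0.6334, -0.1488, 0.1357]
tool_rot: [[0.063, 0.998, 0.002], [0.998, -0.063, -0.001], [-0.0, 0.002, -1.0]]
ft_force: [0.4, -0.5, -0.8]
grip_width: 0.0271
t 7.7 pos [ 0.6334 -0.1488  0.1357] w 0.0271 F [ 0.4 -0.5 -0.8] yaw -3.61 tilt [ 1.6e-03 -6.0e-04 -1.0e+00]
need [ 0.2083 -0.1926  0.1113]
```

View pics/s5.png

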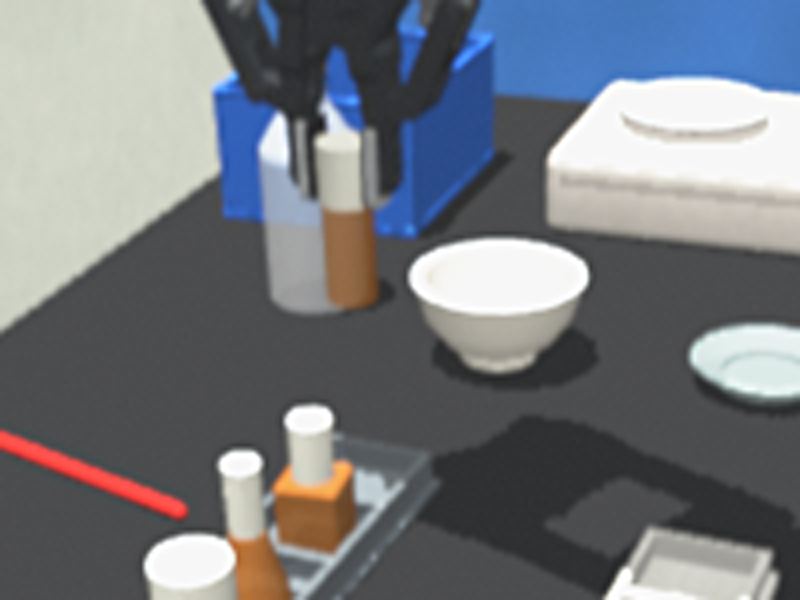

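```bash
python3 -m crank '{"slide":[[0.005,-0.01,0],[0.015,-0.03,0],[0.03,-0.057,0],[0.045,-0.087,0],[0.06,-0.117,0],[0.075,-0.145,0],[0.085,-0.163,0],[0.09,-0.17,0]],"roll":[0,0,0,0,0,0,0,0],"grip":[0.02,0.02,0.02,0.02,0.02,0.02,0.02,0.02]}'
python3 -m crank '{"slide":[[0.005,-0.002,0],[0.017,-0.005,0],[0.035,-0.01,0],[0.055,-0.014,0],[0.075,-0.018,0],[0.095,-0.021,0.005],[0.11,-0.0225,0.015],[0.118,-0.0225,0.025]],"roll":[0,0,0,0,0,0,0,0],"grip":[0.02,0.02,0.02,0.02,0.02,0.02,0.02,0.02]}'
python3 - <<'E'
from h import *
to(*cell(.087),.024)
p=get_image('wrist'); cv2.imwrite('pics/w2.png',p['frame'][:,:,::-1])
p=get_image('side'); cv2.imwrite('pics/s6.png',cv2.resize(p['frame'][60:300,180:460,::-1],None,fx=2.7,fy=2.5))
E
```

```text
time_s: 8.55
position: [0.4676, -0.0473, 0.134]
tool_rot: [[0.063, 0.998, -0.001], [0.998, -0.063, 0.0], [0.0, -0.001, -1.0]]
ft_force: [0.7, 0.6, -0.7]
grip_width: 0.0274
time_s: 9.35
position: [0.4546, 0.0723, 0.1085]
tool_rot: [[0.062, 0.998, 0.0], [0.998, -0.062, 0.0], [0.0, 0.0, -1.0]]
ft_force: [0.7, -0.3, -0.7]
grip_width: 0.0272
t 9.35 pos [0.4546 0.0723 0.1085] w 0.0272 F [ 0.7 -0.3 -0.7] yaw -3.55 tilt [ 4.e-04  1.e-04 -1.e+00]
need [-0.0012  0.      0.0845]
```

View pics/w2.png

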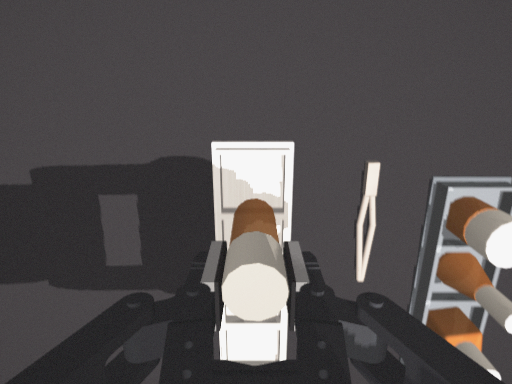

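View pics/s6.png

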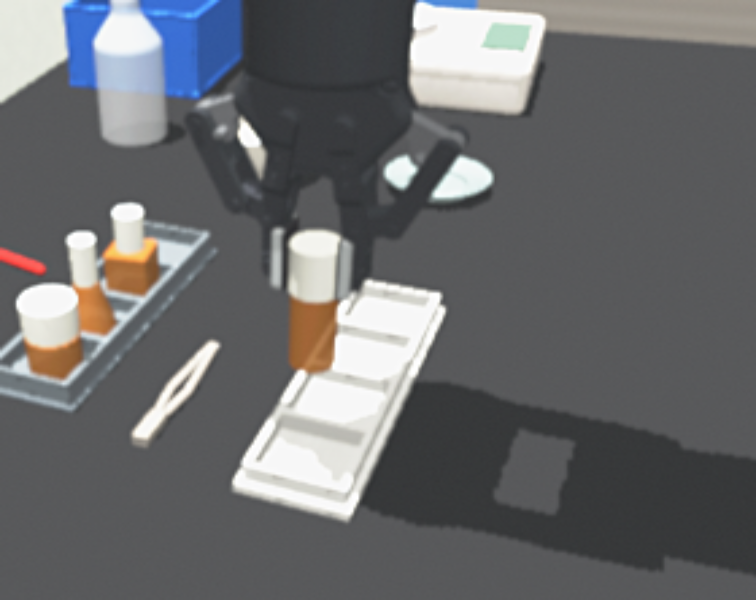

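The bottle hangs upright over the left end of the aluminium rack, well clear. I lower it onto the floor, which is at the same height as the prep rack's.

```bash
python3 -m crank '{"slide":[[-0.001,0,0.01],[-0.001,0,0.025],[-0.001,0,0.04],[-0.001,0,0.054],[-0.001,0,0.066],[-0.001,0,0.075],[-0.001,0,0.08],[-0.001,0,0.0835]],"roll":[0,0,0,0,0,0,0,0],"grip":[0.02,0.02,0.02,0.02,0.02,0.02,0.02,0.02]}'
python3 -c "
from h import *
to(*cell(.087),.024); side('s7',(120,270,220,370),4)"
```

```text
time_s: 10.25
position: [0.4542, 0.0696, 0.0252]
tool_rot: [[0.063, 0.998, 0.0], [0.998, -0.063, -0.0], [-0.0, 0.0, -1.0]]
ft_force: [-0.4, 1.1, -0.6]
grip_width: 0.0273
t 10.25 pos [0.4542 0.0696 0.0252] w 0.0273 F [-0.4  1.1 -0.6] yaw -3.64 tilt [ 1.e-04 -0.e+00 -1.e+00]
need [0.0015 0.0002 0.0012]
```

View pics/s7.png

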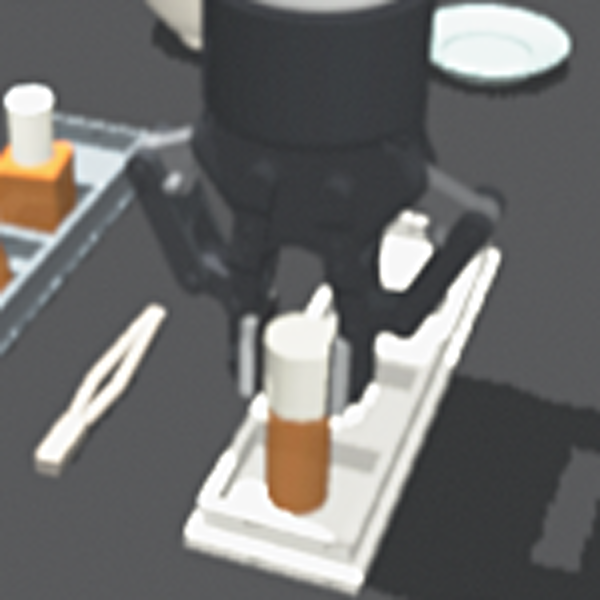

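```bash
python3 -m crank '{"slide":[[0,0,0.001],[0,0,0.001],[0,0,0.001],[0,0,0.001],[0,0,0.001],[0,0,0.001],[0,0,0.001],[0,0,0.001]],"roll":[0,0,0,0,0,0,0,0],"grip":[0.02,0.02,0.028,0.031,0.035,0.04,0.05,0.06]}'
python3 -m crank '{"slide":[[0,0,0],[0,0,-0.01],[0,0,-0.025],[0,0,-0.042],[0,0,-0.06],[0,0,-0.078],[0,0,-0.093],[0,0,-0.1]],"roll":[0,0,0,0,0,0,0,0],"grip":[0.06,0.06,0.06,0.06,0.06,0.06,0.06,0.06]}'
python3 - <<'E'
from h import *
to(*B['square'],.07); p=side('s8',(120,270,220,370),4)
E
```

```text
time_s: 11.1
position: [0.4541, 0.0699, 0.0246]
tool_rot: [[0.063, 0.998, 0.0], [0.998, -0.063, -0.0], [-0.0, 0.0, -1.0]]
ft_force: [-0.2, -0.3, 0.0]
grip_width: 0.0598
time_s: 11.9
position: [0.4545, 0.0699, 0.1263]
tool_rot: [[0.063, 0.998, 0.003], [0.998, -0.063, -0.0], [-0.0, 0.003, -1.0]]
ft_force: [-0.3, -0.4, 0.5]
grip_width: 0.06
t 11.9 pos [0.4545 0.0699 0.1263] w 0.06 F [-0.3 -0.4  0.5] yaw -3.61 tilt [ 2.6e-03 -3.0e-04 -1.0e+00]
need [-0.148   0.1895  0.0569]
```

View pics/s8.png

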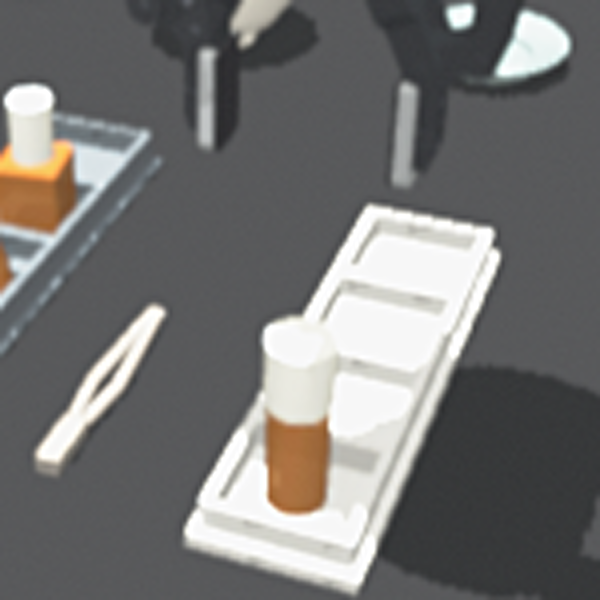

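Straight stands upright in the left cell. Next is the square bottle.

```bash
python3 -m crank '{"slide":[[-0.01,0.012,0],[-0.027,0.035,0],[-0.05,0.063,0],[-0.075,0.095,0],[-0.1,0.127,0],[-0.122,0.158,0],[-0.138,0.18,0],[-0.147,0.19,0]],"roll":[0,0,0,0,0,0,0,0],"grip":[0.06,0.06,0.06,0.06,0.06,0.06,0.06,0.06]}'
python3 - <<'E'
from h import *
p=get_image('wrist'); cv2.imwrite('pics/w3.png',p['frame'][:,:,::-1])
to(.6353,-.0889,.023)
for t,z in dict(bottle_jar=.067,bottle_cone=.087,bottle_square=.079).items():
    ds=silhouettes(t,p)
    if not ds: print(t,'none'); continue
    d=ds[0]; w=d['pixels']&(p['frame'].min(2)>185)
    if w.sum()<20: continue
    n,l,st,c=cv2.connectedComponentsWithStats(w.astype(np.uint8)); k=1+np.argmax(st[1:,4])
    print(t,round(d['confidence'],2),c[k],st[k],np.round(unproj(p,c[k],z),4))
E
```

```text
time_s: 12.75
position: [0.6359, -0.0915, 0.1225]
tool_rot: [[0.065, 0.998, -0.001], [0.998, -0.065, 0.0], [0.0, -0.002, -1.0]]
ft_force: [-0.9, 0.6, -0.4]
grip_width: 0.0606
t 12.8 pos [ 0.6363 -0.0923  0.1224] w 0.06 F [-1.4 -0.4 -0.8] yaw -3.74 tilt [-1.2e-03 -2.0e-04 -1.0e+00]
need [ 0.0034 -0.0011  0.0994]
bottle_jar 0.77 [252.91439842  23.78027613] [ 225    0   56   53 2535] [0.6417 0.0242 0.067 ]
bottle_cone 0.9 [257.02134647 109.65188834] [244  96  27  28 609] [ 0.641  -0.0274  0.087 ]
bottle_square 0.6 [260.39893617 195.24468085] [247 187  22  20 188] [ 0.6397 -0.0868  0.079 ]
```

View pics/w3.png

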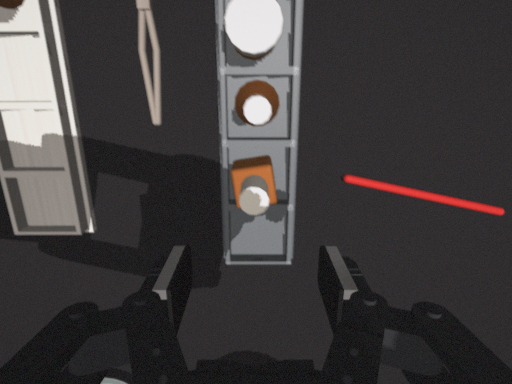

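The wrist view shows the square cap centred at (255,197), midway between the jaws, and it matches the top view.

```bash
python3 -m crank '{"slide":[[0.003,-0.001,0.01],[0.003,-0.001,0.025],[0.003,-0.001,0.042],[0.003,-0.001,0.058],[0.003,-0.001,0.073],[0.003,-0.001,0.085],[0.003,-0.001,0.093],[0.003,-0.001,0.099]],"roll":[0,0,0,0,0,0,0,0],"grip":[0.06,0.06,0.06,0.06,0.06,0.06,0.06,0.06]}'
python3 -m crank '{"slide":[[0,0,0],[0,0,0],[0,0,0],[0,0,0],[0,0,0],[0,0,0],[0,0,0],[0,0,0]],"roll":[0,0,0,0,0,0,0,0],"grip":[0.05,0.04,0.03,0.025,0.02,0.015,0.015,0.015]}' 30
python3 - <<'E'
from h import *
to(.6353,-.0889,.023); p=side('s9',(90,190,180,300),5)
E
```

```text
time_s: 13.75
position: [0.6334, -0.0853, 0.0249]
tool_rot: [[0.063, 0.998, -0.0], [0.998, -0.063, 0.0], [0.0, -0.0, -1.0]]
ft_force: [0.1, -0.2, -0.2]
grip_width: 0.0601
time_s: 14.55
position: [0.634, -0.0858, 0.026]
tool_rot: [[0.063, 0.998, 0.001], [0.998, -0.063, -0.0], [-0.0, 0.001, -1.0]]
ft_force: [1.1, 0.0, 4.4]
grip_width: 0.0209
t 14.55 pos [ 0.634  -0.0858  0.026 ] w 0.0209 F [1.1 0.  4.4] yaw -3.61 tilt [ 1.e-03 -3.e-04 -1.e+00]
need [-0.0031  0.0015  0.003 ]
```

View pics/s9.png

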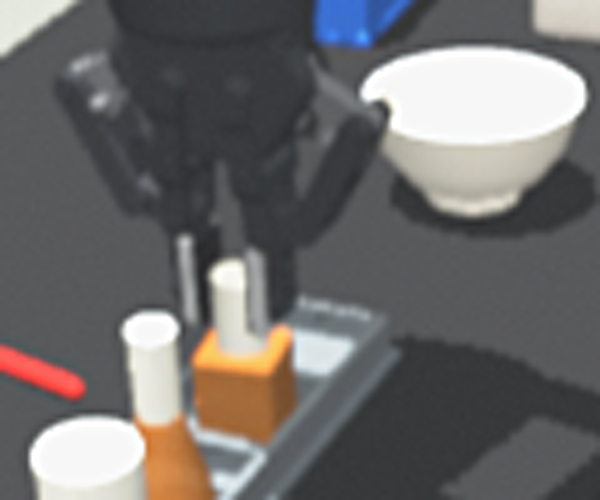

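Gripped at 20.9 mm on the 22 mm cap. Lifting and carrying it to the cell at y=+29.

```bash
python3 -m crank '{"slide":[[0,0,-0.005],[0,0,-0.015],[0,0,-0.03],[0,0,-0.048],[0,0,-0.066],[0,0,-0.085],[0,0,-0.1],[0,0,-0.11]],"roll":[0,0,0,0,0,0,0,0],"grip":[0.015,0.015,0.015,0.015,0.015,0.015,0.015,0.015]}'
python3 - <<'E'
from h import *
to(*cell(.032),.025); p=side('s10',(40,190,150,350),4)
E
```

```text
time_s: 15.4
position: [0.6338, -0.0857, 0.1372]
tool_rot: [[0.063, 0.998, 0.001], [0.998, -0.063, -0.0], [-0.0, 0.001, -1.0]]
ft_force: [0.4, 0.5, -0.5]
grip_width: 0.0208
t 15.4 pos [ 0.6338 -0.0857  0.1372] w 0.0208 F [ 0.4  0.5 -0.5] yaw -3.61 tilt [ 1.3e-03 -4.0e-04 -1.0e+00]
need [ 0.0903 -0.1889  0.1119]
```

View pics/s10.png

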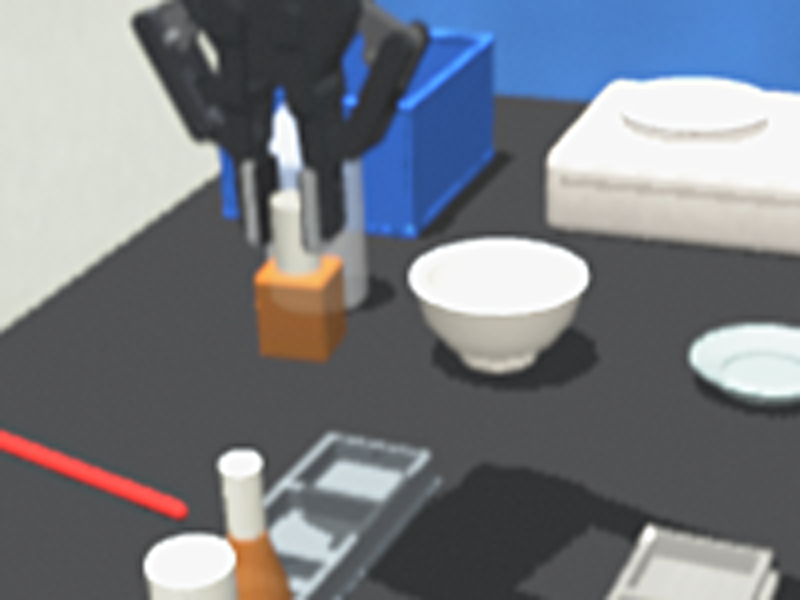

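```bash
python3 -m crank '{"slide":[[0.004,-0.008,0],[0.013,-0.027,0],[0.027,-0.057,0],[0.043,-0.09,0],[0.06,-0.125,0],[0.075,-0.157,0],[0.086,-0.18,0],[0.09,-0.189,0]],"roll":[0,0,0,0,0,0,0,0],"grip":[0.015,0.015,0.015,0.015,0.015,0.015,0.015,0.015]}'
python3 -m crank '{"slide":[[0,0,0.005],[0,0,0.018],[0,0,0.034],[0,0,0.052],[0,0,0.07],[0,0,0.087],[0,0,0.1],[0,0,0.107]],"roll":[0,0,0,0,0,0,0,0],"grip":[0.015,0.015,0.015,0.015,0.015,0.015,0.015,0.015]}'
python3 - <<'E'
from h import *
to(*cell(.032),.026); p=side('s11',(100,250,220,370),4)
E
```

```text
time_s: 16.25
position: [0.4478, 0.0175, 0.1349]
tool_rot: [[0.062, 0.998, -0.002], [0.998, -0.062, 0.001], [0.001, -0.002, -1.0]]
ft_force: [0.5, 0.4, -0.1]
grip_width: 0.0209
time_s: 17.05
position: [0.451, 0.0155, 0.0269]
tool_rot: [[0.064, 0.998, -0.002], [0.998, -0.064, 0.0], [0.0, -0.002, -1.0]]
ft_force: [-0.0, -0.5, -1.4]
grip_width: 0.0208
t 17.05 pos [0.451  0.0155 0.0269] w 0.0208 F [-0.  -0.5 -1.4] yaw -3.65 tilt [-1.7e-03  3.0e-04 -1.0e+00]
need [0.0007 0.0001 0.0009]
```

View pics/s11.png

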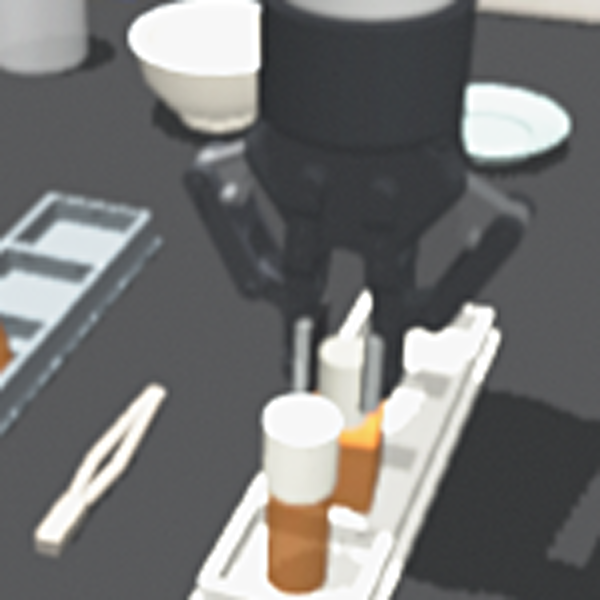

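```bash
python3 -m crank '{"slide":[[0,0,0.001],[0,0,0.0015],[0,0,0.0015],[0,0,0.0015],[0,0,0.0015],[0,0,0.0015],[0,0,0.0015],[0,0,0.0015]],"roll":[0,0,0,0,0,0,0,0],"grip":[0.015,0.015,0.022,0.025,0.03,0.037,0.047,0.06]}'
python3 -m crank '{"slide":[[0,0,0],[0,0,-0.01],[0,0,-0.025],[0,0,-0.042],[0,0,-0.06],[0,0,-0.078],[0,0,-0.093],[0,0,-0.1]],"roll":[0,0,0,0,0,0,0,0],"grip":[0.06,0.06,0.06,0.06,0.06,0.06,0.06,0.06]}'
python3 - <<'E'
from h import *
to(.641,-.027,.025); p=side('s12',(100,250,220,370),4)
E
```

```text
time_s: 17.9
position: [0.4507, 0.0161, 0.0271]
tool_rot: [[0.063, 0.998, 0.0], [0.998, -0.063, -0.0], [-0.0, 0.0, -1.0]]
ft_force: [-0.4, -0.1, -0.3]
grip_width: 0.0592
time_s: 18.7
position: [0.4511, 0.016, 0.1288]
tool_rot: [[0.063, 0.998, 0.003], [0.998, -0.063, -0.001], [-0.0, 0.003, -1.0]]
ft_force: [-0.5, -0.3, 0.3]
grip_width: 0.0599
t 18.7 pos [0.4511 0.016  0.1288] w 0.0599 F [-0.5 -0.3  0.3] yaw -3.61 tilt [ 2.6e-03 -6.0e-04 -1.0e+00]
need [-0.0309  0.1919  0.1043]
```

View pics/s12.png

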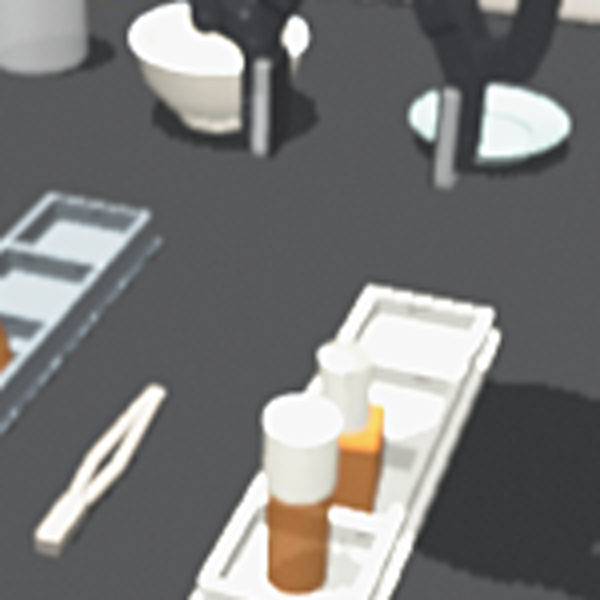

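Square is standing upright in its cell. Next is the cone.

```bash
python3 -m crank '{"slide":[[-0.002,0.01,0],[-0.006,0.03,0],[-0.01,0.06,0],[-0.015,0.095,0],[-0.02,0.13,0],[-0.025,0.16,0],[-0.029,0.182,0],[-0.031,0.192,0]],"roll":[0,0,0,0,0,0,0,0],"grip":[0.06,0.06,0.06,0.06,0.06,0.06,0.06,0.06]}'
python3 -m crank '{"slide":[[0,0,0.005],[0,0,0.016],[0,0,0.032],[0,0,0.05],[0,0,0.068],[0,0,0.084],[0,0,0.096],[0,0,0.102]],"roll":[0,0,0,0,0,0,0,0],"grip":[0.06,0.06,0.06,0.06,0.06,0.06,0.06,0.06]}'
python3 - <<'E'
from h import *
to(.641,-.027,.027); p=side('s13',(90,215,160,300),5)
E
```

```text
time_s: 19.55
position: [0.642, -0.0277, 0.125]
tool_rot: [[0.063, 0.998, -0.002], [0.998, -0.063, 0.0], [0.0, -0.002, -1.0]]
ft_force: [-0.8, 0.5, -0.5]
grip_width: 0.0602
time_s: 20.35
position: [0.6393, -0.0267, 0.0234]
tool_rot: [[0.063, 0.998, -0.002], [0.998, -0.063, 0.001], [0.0, -0.002, -1.0]]
ft_force: [-0.3, -1.0, 0.9]
grip_width: 0.0599
t 20.35 pos [ 0.6393 -0.0267  0.0234] w 0.0599 F [-0.3 -1.   0.9] yaw -3.6 tilt [-2.4e-03  5.0e-04 -1.0e+00]
need [-0.0002  0.0017 -0.0036]
```

View pics/s13.png

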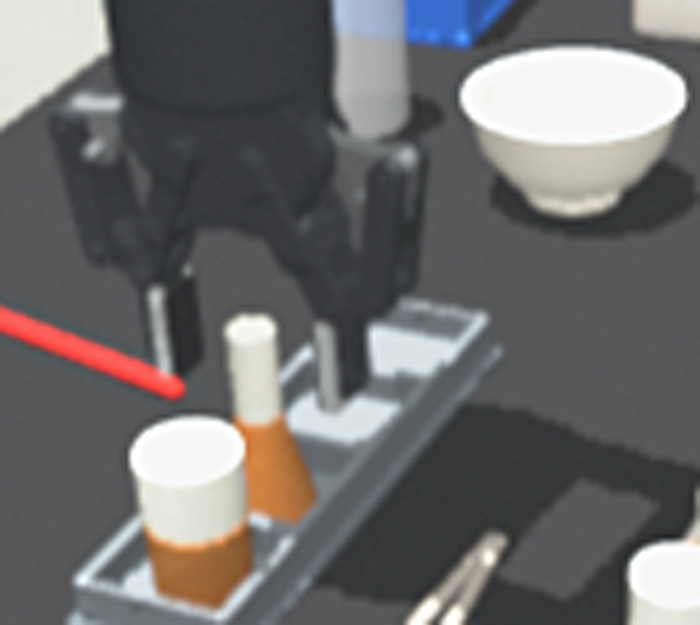

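```bash
python3 -m crank '{"slide":[[0,0.001,-0.002],[0,0.001,-0.003],[0,0.001,-0.003],[0,0.001,-0.003],[0,0.001,-0.003],[0,0.001,-0.003],[0,0.001,-0.003],[0,0.001,-0.003]],"roll":[0,0,0,0,0,0,0,0],"grip":[0.06,0.05,0.04,0.03,0.025,0.02,0.015,0.01]}' 30
python3 -m crank '{"slide":[[0,0,0],[0,0,0],[0,0,0],[0,0,0],[0,0,0],[0,0,0],[0,0,0],[0,0,0]],"roll":[0,0,0,0,0,0,0,0],"grip":[0.01,0.01,0.01,0.01,0.01,0.01,0.01,0.01]}' 30
python3 - <<'E'
from h import *
to(.641,-.027,.027); p=side('s14',(90,215,160,300),5)
E
```

```text
time_s: 21.2
position: [0.6413, -0.027, 0.0282]
tool_rot: [[0.063, 0.998, 0.0], [0.998, -0.063, -0.0], [-0.0, 0.0, -1.0]]
ft_force: [-0.7, 0.1, 1.6]
grip_width: 0.0171
time_s: 22.0
position: [0.6413, -0.0271, 0.0281]
tool_rot: [[0.063, 0.998, 0.0], [0.998, -0.063, -0.0], [-0.0, 0.0, -1.0]]
ft_force: [-0.6, 0.1, 2.9]
grip_width: 0.0168
t 22.0 pos [ 0.6413 -0.0271  0.0281] w 0.0168 F [-0.6  0.1  2.9] yaw -3.61 tilt [ 1.e-04 -0.e+00 -1.e+00]
need [ 0.     -0.0003  0.0011]
```

View pics/s14.png

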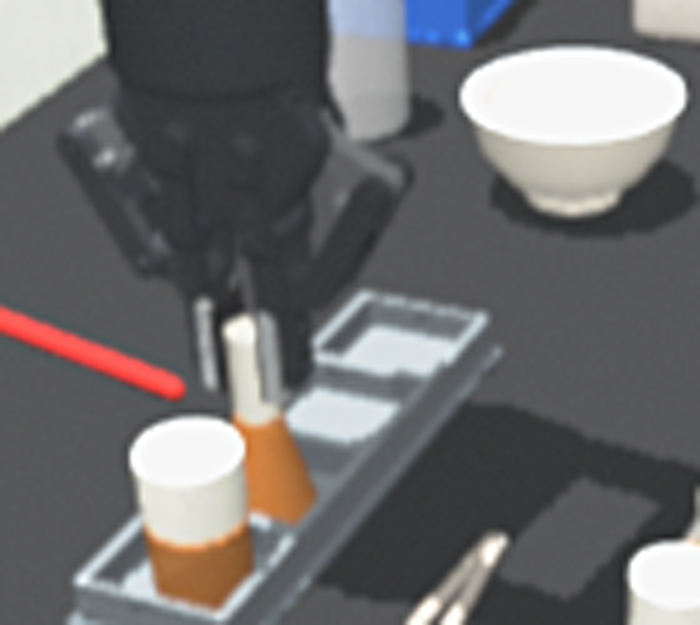

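Gripped at 16.8 mm on the 18 mm stopper. Lifting, then carrying it to the cell at y=-29.

```bash
python3 -m crank '{"slide":[[0,0,-0.005],[0,0,-0.015],[0,0,-0.03],[0,0,-0.048],[0,0,-0.066],[0,0,-0.085],[0,0,-0.1],[0,0,-0.11]],"roll":[0,0,0,0,0,0,0,0],"grip":[0.01,0.01,0.01,0.01,0.01,0.01,0.01,0.01]}'
python3 - <<'E'
from h import *
to(*cell(-.029),.028); p=side('s15',(40,190,150,350),4)
E
```

```text
time_s: 22.85
position: [0.6417, -0.0271, 0.1399]
tool_rot: [[0.063, 0.998, 0.002], [0.998, -0.063, -0.0], [-0.0, 0.002, -1.0]]
ft_force: [0.4, 0.7, -0.9]
grip_width: 0.0168
t 22.85 pos [ 0.6417 -0.0271  0.1399] w 0.0168 F [ 0.4  0.7 -0.9] yaw -3.61 tilt [ 2.e-03 -4.e-04 -1.e+00]
need [-0.0297 -0.1932  0.1115]
```

View pics/s15.png

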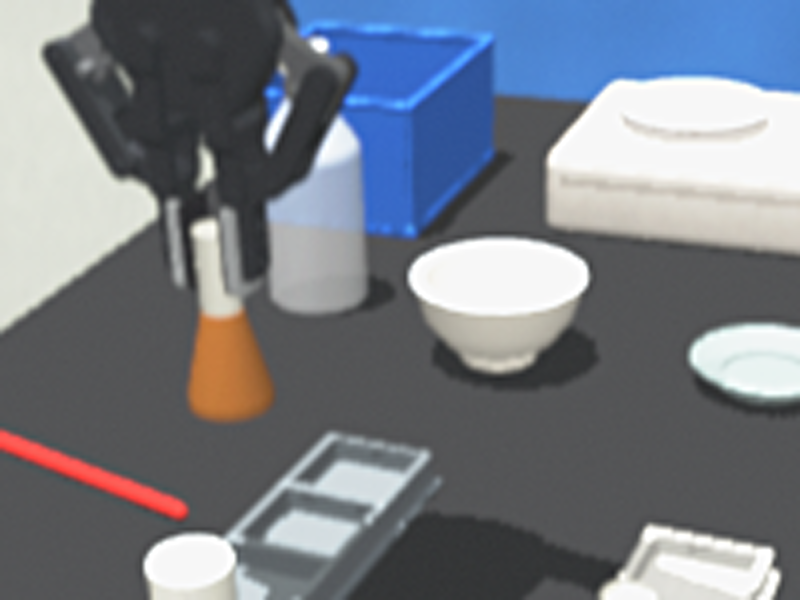

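```bash
python3 -m crank '{"slide":[[-0.001,-0.008,0],[-0.004,-0.028,0],[-0.009,-0.058,0],[-0.014,-0.092,0],[-0.02,-0.127,0],[-0.025,-0.16,0],[-0.028,-0.184,0],[-0.03,-0.193,0]],"roll":[0,0,0,0,0,0,0,0],"grip":[0.01,0.01,0.01,0.01,0.01,0.01,0.01,0.01]}'
python3 -m crank '{"slide":[[0,0,0.005],[0,0,0.018],[0,0,0.034],[0,0,0.052],[0,0,0.07],[0,0,0.087],[0,0,0.1],[0,0,0.107]],"roll":[0,0,0,0,0,0,0,0],"grip":[0.01,0.01,0.01,0.01,0.01,0.01,0.01,0.01]}'
python3 - <<'E'
from h import *
to(*cell(-.029),.028); p=side('s16',(100,250,220,370),4)
E
```

```text
time_s: 23.7
position: [0.4441, -0.0444, 0.1375]
tool_rot: [[0.063, 0.998, -0.002], [0.998, -0.063, 0.001], [0.001, -0.002, -1.0]]
ft_force: [0.1, 0.8, -0.3]
grip_width: 0.017
time_s: 24.5
position: [0.4472, -0.0447, 0.0294]
tool_rot: [[0.063, 0.998, -0.002], [0.998, -0.063, 0.001], [0.001, -0.002, -1.0]]
ft_force: [-0.4, -0.2, 0.2]
grip_width: 0.0166
t 24.5 pos [ 0.4472 -0.0447  0.0294] w 0.0166 F [-0.4 -0.2  0.2] yaw -3.6 tilt [-1.7e-03  7.0e-04 -1.0e+00]
need [0.0001 0.0001 0.0014]
```

View pics/s16.png

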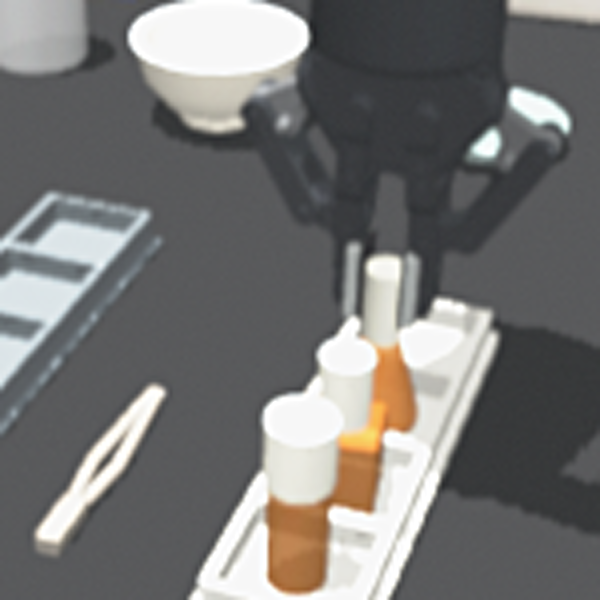

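```bash
python3 -m crank '{"slide":[[0,0,0.001],[0,0,0.002],[0,0,0.002],[0,0,0.002],[0,0,0.002],[0,0,0.002],[0,0,0.002],[0,0,0.002]],"roll":[0,0,0,0,0,0,0,0],"grip":[0.01,0.01,0.018,0.021,0.026,0.035,0.047,0.06]}'
python3 -m crank '{"slide":[[0,0,0],[0,0,-0.01],[0,0,-0.025],[0,0,-0.042],[0,0,-0.06],[0,0,-0.078],[0,0,-0.093],[0,0,-0.1]],"roll":[0,0,0,0,0,0,0,0],"grip":[0.06,0.06,0.06,0.06,0.06,0.06,0.06,0.06]}'
python3 - <<'E'
from h import *
to(.6417,.0255,.012); p=side('s17',(100,250,220,370),4)
E
```

```text
time_s: 25.35
position: [0.4468, -0.0449, 0.0291]
tool_rot: [[0.063, 0.998, 0.0], [0.998, -0.063, -0.0], [-0.0, 0.0, -1.0]]
ft_force: [0.4, -0.5, 0.3]
grip_width: 0.0592
time_s: 26.15
position: [0.4473, -0.045, 0.1308]
tool_rot: [[0.063, 0.998, 0.002], [0.998, -0.063, -0.001], [-0.001, 0.002, -1.0]]
ft_force: [-0.0, 0.2, -0.0]
grip_width: 0.06
t 26.15 pos [ 0.4473 -0.045   0.1308] w 0.06 F [-0.   0.2 -0. ] yaw -3.61 tilt [ 2.4e-03 -9.0e-04 -1.0e+00]
need [0.0827 0.1893 0.1192]
```

View pics/s17.png

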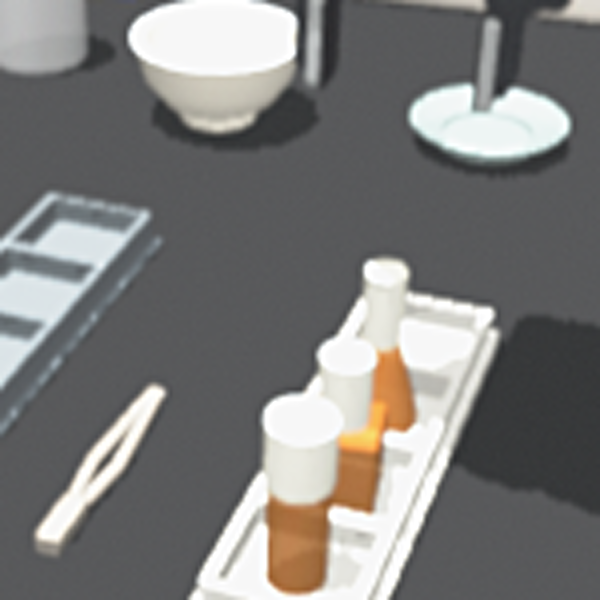

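Cone is standing upright. Last is the jar.

```bash
python3 -m crank '{"slide":[[0.004,0.01,0],[0.012,0.03,0],[0.026,0.06,0],[0.041,0.095,0],[0.056,0.13,0],[0.07,0.16,0],[0.08,0.18,0],[0.083,0.189,0]],"roll":[0,0,0,0,0,0,0,0],"grip":[0.07,0.075,0.075,0.075,0.075,0.075,0.075,0.075]}'
python3 -m crank '{"slide":[[0,0,0.005],[0,0,0.016],[0,0,0.034],[0,0,0.055],[0,0,0.077],[0,0,0.096],[0,0,0.108],[0,0,0.115]],"roll":[0,0,0,0,0,0,0,0],"grip":[0.075,0.075,0.075,0.075,0.075,0.075,0.075,0.075]}'
python3 - <<'E'
from h import *
to(.6417,.0255,.013); p=side('s18',(90,230,120,280),5)
E
```

```text
time_s: 27.0
position: [0.6422, 0.0276, 0.127]
tool_rot: [[0.062, 0.998, -0.002], [0.998, -0.062, 0.001], [0.0, -0.002, -1.0]]
ft_force: [0.4, -0.2, 0.2]
grip_width: 0.0748
time_s: 27.8
position: [0.6397, 0.026, 0.0125]
tool_rot: [[0.063, 0.998, -0.002], [0.998, -0.063, 0.0], [0.0, -0.002, -1.0]]
ft_force: [-0.7, -0.4, 0.1]
grip_width: 0.075
t 27.8 pos [0.6397 0.026  0.0125] w 0.075 F [-0.7 -0.4  0.1] yaw -3.63 tilt [-2.1e-03  3.0e-04 -1.0e+00]
need [-0.0004  0.002  -0.0005]
```

View pics/s18.png

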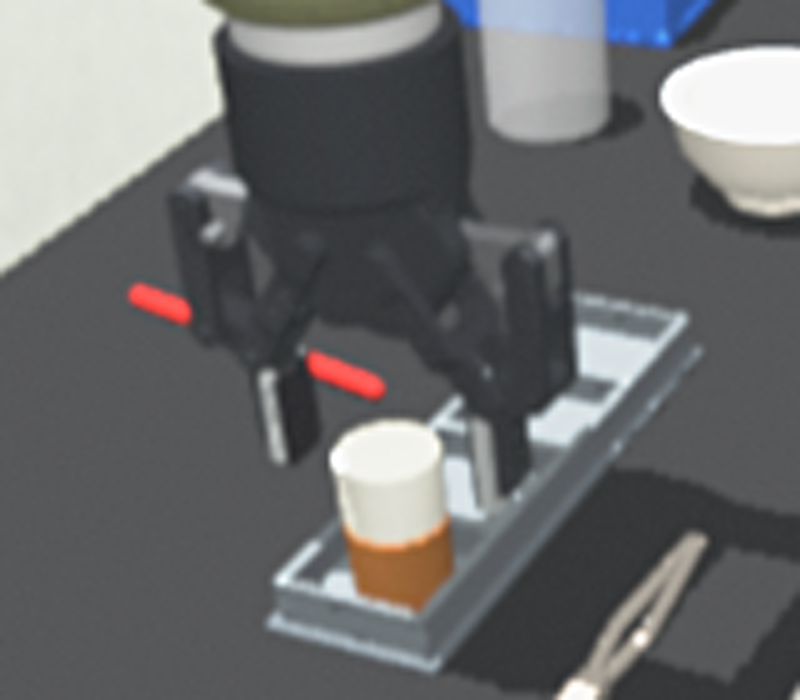

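```bash
python3 -m crank '{"slide":[[0,0.001,0.001],[0,0.001,0.002],[0,0.001,0.002],[0,0.001,0.002],[0,0.001,0.002],[0,0.001,0.002],[0,0.001,0.002],[0,0.001,0.002]],"roll":[0,0,0,0,0,0,0,0],"grip":[0.075,0.065,0.055,0.045,0.04,0.035,0.03,0.03]}' 35
python3 -m crank '{"slide":[[0,0,0],[0,0,0],[0,0,0],[0,0,0],[0,0,0],[0,0,0],[0,0,0],[0,0,0]],"roll":[0,0,0,0,0,0,0,0],"grip":[0.03,0.03,0.03,0.03,0.03,0.03,0.03,0.03]}' 35
python3 - <<'E'
from h import *
to(.6417,.0255,.013); p=side('s19',(90,230,120,280),5)
E
```

```text
time_s: 28.65
position: [0.6419, 0.026, 0.0125]
tool_rot: [[0.063, 0.998, 0.001], [0.998, -0.063, -0.0], [-0.0, 0.001, -1.0]]
ft_force: [0.4, -0.1, 3.7]
grip_width: 0.0368
time_s: 29.45
position: [0.6419, 0.026, 0.0125]
tool_rot: [[0.063, 0.998, 0.001], [0.998, -0.063, -0.0], [-0.0, 0.001, -1.0]]
ft_force: [0.6, 1.1, 4.5]
grip_width: 0.0367
t 29.45 pos [0.6419 0.026  0.0125] w 0.0367 F [0.6 1.1 4.5] yaw -3.61 tilt [ 8.e-04 -1.e-04 -1.e+00]
need [-0.0005 -0.0002 -0.0005]
```

View pics/s19.png

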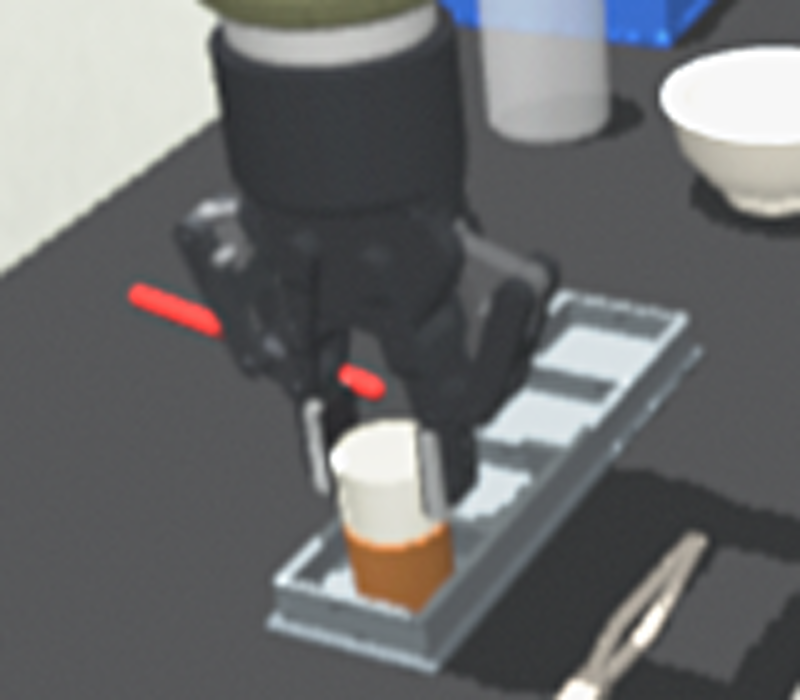

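Jar gripped at 36.7 mm on the 38 mm body. Lifting it.

```bash
python3 -m crank '{"slide":[[0,0,-0.005],[0,0,-0.015],[0,0,-0.03],[0,0,-0.05],[0,0,-0.07],[0,0,-0.09],[0,0,-0.107],[0,0,-0.12]],"roll":[0,0,0,0,0,0,0,0],"grip":[0.03,0.03,0.03,0.03,0.03,0.03,0.03,0.03]}'
python3 - <<'E'
from h import *
to(*cell(-.087),.0125); p=side('s20',(40,190,100,300),4)
E
```

```text
time_s: 30.3
position: [0.6418, 0.026, 0.1337]
tool_rot: [[0.063, 0.998, 0.001], [0.998, -0.063, -0.0], [-0.0, 0.001, -1.0]]
ft_force: [-0.4, -0.1, -1.4]
grip_width: 0.0368
t 30.3 pos [0.6418 0.026  0.1337] w 0.0368 F [-0.4 -0.1 -1.4] yaw -3.61 tilt [ 1.1e-03 -1.0e-04 -1.0e+00]
need [-0.1408 -0.1897  0.1209]
```

View pics/s20.png

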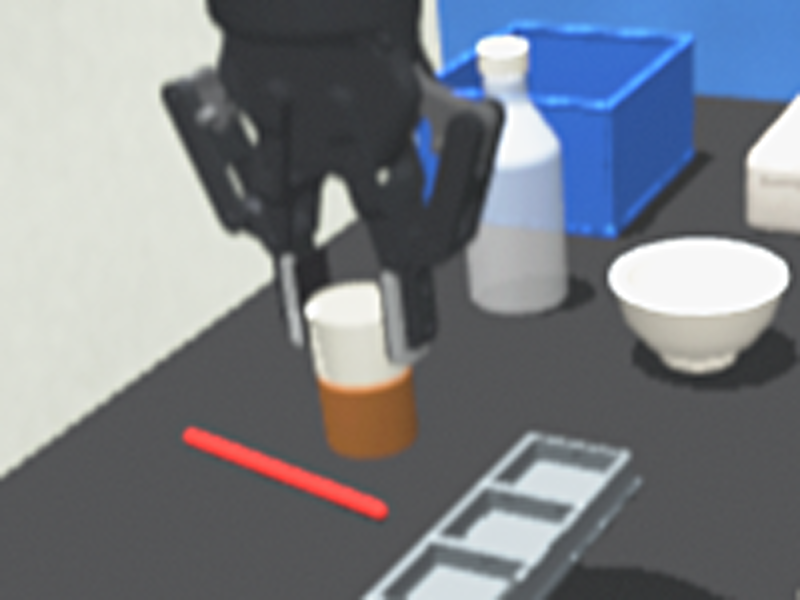

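```bash
python3 -m crank '{"slide":[[-0.007,0,0],[-0.022,-0.005,0],[-0.045,-0.015,0],[-0.07,-0.03,0],[-0.095,-0.05,0],[-0.118,-0.07,0],[-0.133,-0.09,0],[-0.139,-0.1,0]],"roll":[0,0,0,0,0,0,0,0],"grip":[0.03,0.03,0.03,0.03,0.03,0.03,0.03,0.03]}'
python3 -m crank '{"slide":[[-0.001,-0.005,0],[-0.002,-0.018,0],[-0.002,-0.035,0],[-0.002,-0.054,0],[-0.002,-0.07,0.01],[-0.002,-0.082,0.025],[-0.002,-0.089,0.045],[-0.002,-0.09,0.06]],"roll":[0,0,0,0,0,0,0,0],"grip":[0.03,0.03,0.03,0.03,0.03,0.03,0.03,0.03]}'
python3 - <<'E'
from h import *
to(*cell(-.087),.0125); p=side('s21',(60,260,200,400),3)
E
```

```text
time_s: 31.15
position: [0.5308, -0.1081, 0.1312]
tool_rot: [[0.065, 0.998, -0.002], [0.998, -0.065, 0.001], [0.0, -0.002, -1.0]]
ft_force: [0.1, 0.3, -0.9]
grip_width: 0.0367
time_s: 31.95
position: [0.4425, -0.102, 0.071]
tool_rot: [[0.062, 0.998, -0.001], [0.998, -0.062, 0.001], [0.001, -0.001, -1.0]]
ft_force: [0.2, -0.6, -1.0]
grip_width: 0.0367
t 31.95 pos [ 0.4425 -0.102   0.071 ] w 0.0367 F [ 0.2 -0.6 -1. ] yaw -3.58 tilt [-8.e-04  6.e-04 -1.e+00]
need [-0.0005  0.0012  0.0585]
```

View pics/s21.png

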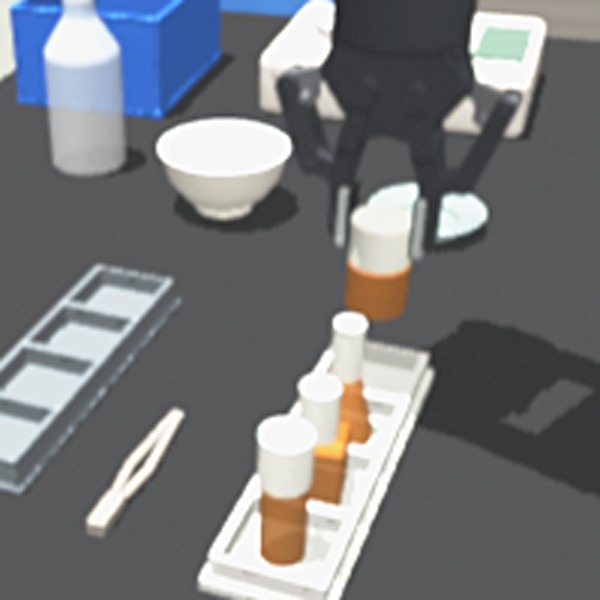

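```bash
python3 -m crank '{"slide":[[0,0,0.007],[0,0,0.018],[0,0,0.03],[0,0,0.04],[0,0,0.048],[0,0,0.053],[0,0,0.056],[0,0,0.058]],"roll":[0,0,0,0,0,0,0,0],"grip":[0.03,0.03,0.03,0.03,0.03,0.03,0.03,0.03]}'
python3 - <<'E'
from h import *
to(*cell(-.087),.0125); p=side('s22',(80,230,220,370),4)
E
```

```text
time_s: 32.8
position: [0.4433, -0.1028, 0.014]
tool_rot: [[0.063, 0.998, 0.0], [0.998, -0.063, -0.0], [-0.0, 0.0, -1.0]]
ft_force: [0.2, 0.1, -0.9]
grip_width: 0.0364
t 32.8 pos [ 0.4433 -0.1028  0.014 ] w 0.0364 F [ 0.2  0.1 -0.9] yaw -3.61 tilt [ 3.e-04 -1.e-04 -1.e+00]
need [0.0003 0.0003 0.0015]
```

View pics/s22.png

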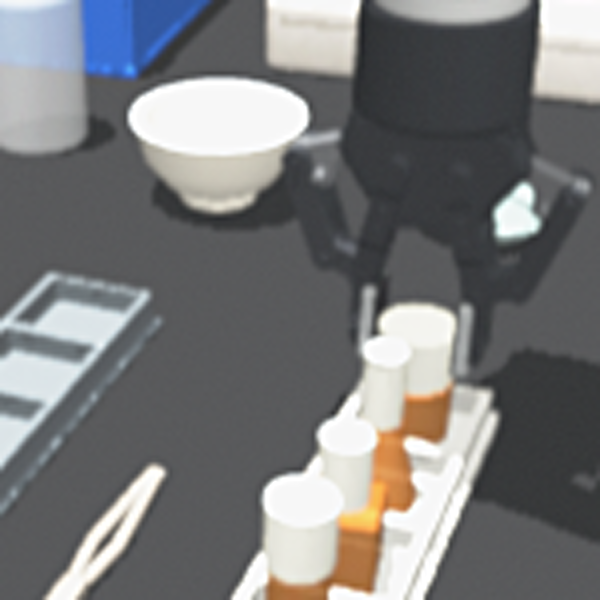

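```bash
python3 -m crank '{"slide":[[0,0,0.001],[0,0,0.0015],[0,0,0.0015],[0,0,0.0015],[0,0,0.0015],[0,0,0.0015],[0,0,0.0015],[0,0,0.0015]],"roll":[0,0,0,0,0,0,0,0],"grip":[0.03,0.03,0.037,0.04,0.044,0.05,0.06,0.07]}'
python3 -m crank '{"slide":[[0,0,0],[0,0,-0.01],[0,0,-0.025],[0,0,-0.045],[0,0,-0.065],[0,0,-0.085],[0,0,-0.105],[0,0,-0.12]],"roll":[0,0,0,0,0,0,0,0],"grip":[0.07,0.07,0.07,0.07,0.07,0.07,0.07,0.07]}'
python3 -m crank '{"slide":[[-0.01,0,-0.01],[-0.03,0,-0.02],[-0.06,0,-0.02],[-0.1,0,-0.02],[-0.14,0,-0.02],[-0.18,0,-0.02],[-0.21,0,-0.02],[-0.22,0,-0.02]],"roll":[0,0,0,0,0,0,0,0],"grip":[0.07,0.07,0.07,0.07,0.07,0.07,0.07,0.07]}'
python3 - <<'E'
from h import *
p=get_image('top'); cv2.imwrite('pics/t9.png',cv2.resize(p['frame'][90:290,120:360,::-1],None,fx=3,fy=3,interpolation=cv2.INTER_CUBIC))
side('s23',(60,260,170,430),3)
a=np.array([.0625,.998]); b=np.array([.998,-.0625])
for t,z,k in (('bottle_straight',.087,.087),('bottle_square',.079,.029),('bottle_cone',.087,-.029),('bottle_jar',.067,-.087)):
    ds=silhouettes(t,p)
    if not ds: print(t,'none'); continue
    d=ds[0]; w=d['pixels']&(p['frame'].min(2)>185)
    n,l,st,c=cv2.connectedComponentsWithStats(w.astype(np.uint8))
    i=1+np.argmax(st[1:,4]); X=unproj(p,c[i],z)[:2]-np.array([.4491,-.0157])
    print(t,round(d['confidence'],2),np.round(c[i]),st[i],'rack y',round(X@a,4),'want',k,'x',round(X@b,4))
E
```

```text
time_s: 33.65
position: [0.4432, -0.1027, 0.0125]
tool_rot: [[0.063, 0.998, 0.0], [0.998, -0.063, -0.0], [-0.0, 0.0, -1.0]]
ft_force: [0.0, 0.3, 0.2]
grip_width: 0.0699
time_s: 34.45
position: [0.4433, -0.1028, 0.1345]
tool_rot: [[0.063, 0.998, 0.002], [0.998, -0.063, -0.001], [-0.001, 0.002, -1.0]]
ft_force: [-0.2, -0.9, -0.4]
grip_width: 0.0698
time_s: 35.25
position: [0.4284, -0.3253, 0.1523]
tool_rot: [[0.066, 0.998, -0.0], [0.998, -0.066, -0.0], [-0.0, -0.0, -1.0]]
ft_force: [-0.1, -0.1, -0.3]
grip_width: 0.0697
bottle_straight 0.93 [181. 241.] [172 232  18  19 260] rack y 0.0852 want 0.087 x -0.0002
bottle_square 0.67 [221. 243.] [214 237  14  14 158] rack y 0.0276 want 0.029 x -0.0001
bottle_cone 0.8 [260. 245.] [254 240  12  11 102] rack y -0.029 want -0.029 x 0.0005
bottle_jar 0.89 [298. 247.] [286 236  25  24 469] rack y -0.0868 want -0.087 x 0.0004
```

View pics/t9.png

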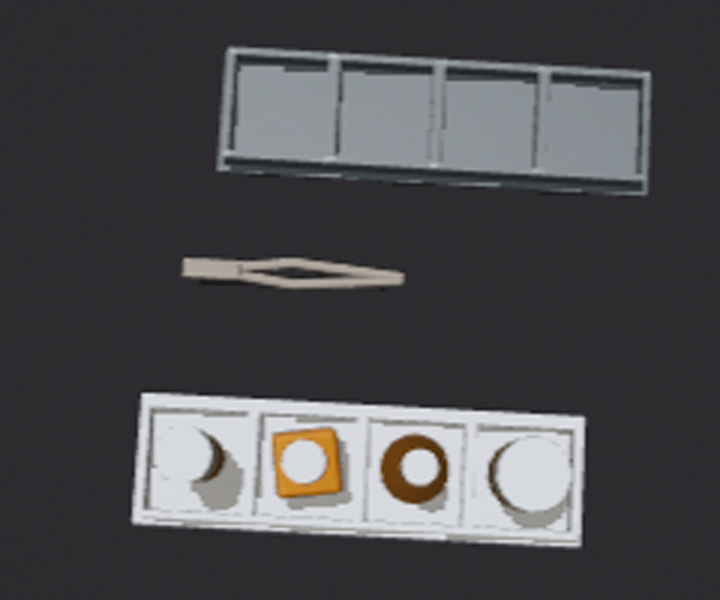

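View pics/s23.png

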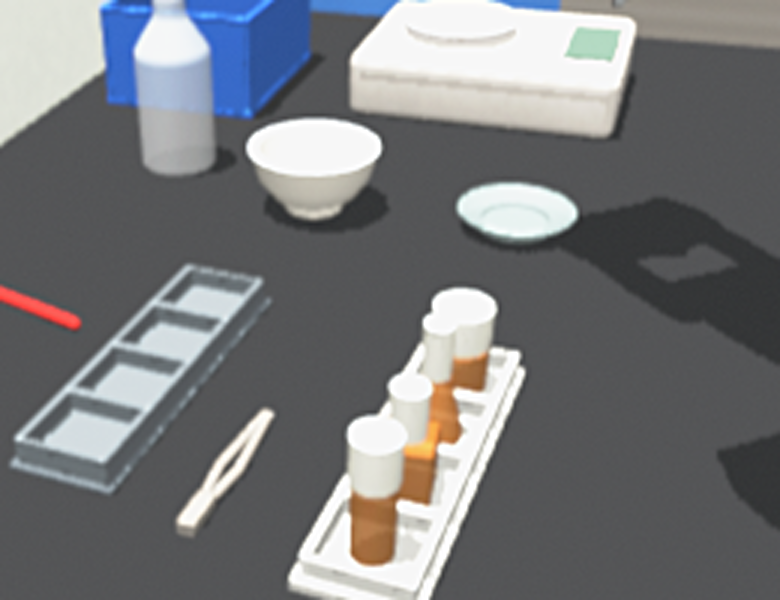

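The top view shows straight (181,241), square (221,243), cone (260,245) and jar (298,247) upright and centred in reverse order, each within 2 mm of its cell centre. The side view agrees, and the robot is clear.

```bash
python3 -c "
from rig import *
print(close_job())"
```

```text
the job is handed in; nothing more can be done
None
```

I moved all four bottles into the aluminium rack in reverse order and handed the job in at about 35 s. From left to right the rack now holds straight, square, cone and jar; the grey rack started as jar, cone, square, straight.

**Last checks:** in the top view each bottle measured within 2 mm of its cell centre, along and across the row. Both cameras show all four upright in their cells with the gripper well clear. I judged uprightness and seating by eye in the pictures and did not measure them. The hand-in gives no verdict.

**What disagreed:** the real fingertips sit about 30 mm higher than the reported TCP. My first grasp therefore closed just above the straight bottle's cap, without disturbing it: the opening read 20 mm instead of 28 mm and the force stayed near zero. The side and wrist pictures showed the offset, and I allowed for it in every later grasp; the opening readings then came within about 1.5 mm of each bottle's given diameter.

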